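# Load the membrane cassette holder and close its press arm

## Task

Load the bench-top membrane filter: swing the press arm up and back, lift the dark metal end plate off the two guide pins and put it down on the bench, then lower every white cassette lying on the bench level over both pins so that they stack flat and fully home. Put the end plate back over the pins on top of the stack, flush, and swing the press arm down so that its foot rests with its weight on the end plate. Leave the beaker, the wash bottle and the timer undisturbed.

Things in the scene. Friction and masses are not known exactly. Their poses are not given: they have to be found in the camera images.
- seat (a point): centre of the upper face of the fixed steel holder's manifold (122 mm along y, 66 along x, top 24 mm above the bench), on which the first cassette rests. z up, y along the line of the pins, x away from the operator to the arm's hinge bracket (40 mm wide, 114 above the bench, at x = 80 to 118 mm; between, a tail 16 mm high). Hose barbs stick out 22 mm at both y ends, below the top
- pin_left (a point): tip of the guide pin at +y of the seat: 8 mm steel pin, bullet-nosed over its last 6 mm, standing 58 mm above the seat, 41 mm from its centre
- pin_right (a point): tip of the guide pin at -y of the seat, the same size, 41 mm from its centre; the pins are 82 mm apart
- press_arm (a joint): angle of the press arm (rad): 0 level, from the hinge over the seat to the operator; grows as the grip is lifted; stop at 1.95, past upright, where it stays by itself. Below upright it sinks slowly by its 0.45 kg (damped hinge, up to 1.5 rad/s; lifting takes 3 to 10 N at the grip). It rests at -0.34 on the empty holder's end plate, at -0.11, 0 or +0.11 over 2, 3 or 4 cassettes
- press_hinge (a point): on the press arm's hinge axis, 95 mm from the seat's centre along the seat's +x and 76 mm above the seat; axes as the seat's (it does not turn with the arm); the hinge axis is its y
- press_grip (a point): centre of the black cross grip at the free end of the arm: a round bar 24 mm in diameter, 44 mm long, lying along the hinge axis (the seat's y) with flat ends, 180 mm from that axis; a 38 mm round weight sits 32 to 58 mm from it towards the hinge. Grip it across its flat ends from above; it turns between the pads
- press_foot: flat rubber swivel foot (24 mm in diameter) under the arm; origin at its pivot, 95 mm from the hinge axis along the arm, 20 mm below the arm's centre line and 10 mm above the pad's lower face
- cassette_1_mid (a point): white membrane cassette, a flat slab 46 x 106 x 10 mm, 90 g, lying on the bench; may be absent (two to four are laid out). The point is its centre, half-way up; z up, y along its length. 41 mm either side of the centre on that line a guide hole goes through: 10 mm round at +y, a slot 10 (x) by 13 mm (y) at -y, mouths chamfered. Fits the pins either way round. Grip it across its 46 mm
- cassette_2_mid (a point): white membrane cassette, a flat slab 46 x 106 x 10 mm, 90 g, lying on the bench; may be absent (two to four are laid out). The point is its centre, half-way up; z up, y along its length. 41 mm either side of the centre on that line a guide hole goes through: 10 mm round at +y, a slot 10 (x) by 13 mm (y) at -y, mouths chamfered. Fits the pins either way round. Grip it across its 46 mm
- cassette_3_mid (a point): white membrane cassette, a flat slab 46 x 106 x 10 mm, 90 g, lying on the bench; may be absent (two to four are laid out). The point is its centre, half-way up; z up, y along its length. 41 mm either side of the centre on that line a guide hole goes through: 10 mm round at +y, a slot 10 (x) by 13 mm (y) at -y, mouths chamfered. Fits the pins either way round. Grip it across its 46 mm
- cassette_4_mid (a point): white membrane cassette, a flat slab 46 x 106 x 10 mm, 90 g, lying on the bench; may be absent (two to four are laid out). The point is its centre, half-way up; z up, y along its length. 41 mm either side of the centre on that line a guide hole goes through: 10 mm round at +y, a slot 10 (x) by 13 mm (y) at -y, mouths chamfered. Fits the pins either way round. Grip it across its 46 mm
- end_plate_mid (a point): dark anodised metal end plate, 46 x 106 x 12 mm, about 220 g, with the same two guide holes as the cassettes and a round steel boss 30 mm in diameter, 4 mm high, in the middle of its upper face, on which the arm's foot presses. The point is half-way up the 12 mm; z up, y its long axis. It starts on the pins, on the seat of the empty holder
- end_plate: the same end plate; origin at the centre of its underside
- beaker: glass beaker, 73 mm wide, 93 mm high, standing on the bench; origin at the centre of its foot. A bystander
- wash_bottle: wash bottle with a bent spout, 67 x 101 x 210 mm, standing on the bench; origin under its centre. A bystander
- timer: bench timer, 52 x 66 x 21 mm, lying on the bench; origin under its centre. A bystander
Things that resemble listed ones, but are neither listed nor needed, are in the scene too. What is shaped like the part that bears cassette_3_mid but turquoise is not meant.

How it is judged:
On the way, in this order (a step that is already met when the one before it is completed fails the run):
1. the press arm is swung up and back (value of joint press_arm above 1.4 rad), for 0.2 s.
2. the end plate is off the guide pins (horizontal distance between end_plate_mid and seat above 0.08 m), for 0.2 s.
3. all cassettes lie level on the guide pins, stacked on the seat (horizontal distance between each of cassette_1_mid, cassette_2_mid, cassette_3_mid, cassette_4_mid and seat below 0.004 m and angle between each of cassette_1_mid, cassette_2_mid, cassette_3_mid, cassette_4_mid's own z axis and vertical below 0.04 rad and angle between the y axis of each of cassette_1_mid, cassette_2_mid, cassette_3_mid, cassette_4_mid and the y axis of seat, either way round below 0.06 rad and (z of cassette_1_mid in the frame of seat between 0.002 and 0.008 m or z of cassette_1_mid in the frame of seat between 0.012 and 0.018 m or z of cassette_1_mid in the frame of seat between 0.022 and 0.028 m or z of cassette_1_mid in the frame of seat between 0.032 and 0.038 m) and (z of cassette_2_mid in the frame of seat between 0.002 and 0.008 m or z of cassette_2_mid in the frame of seat between 0.012 and 0.018 m or z of cassette_2_mid in the frame of seat between 0.022 and 0.028 m or z of cassette_2_mid in the frame of seat between 0.032 and 0.038 m) and (z of cassette_3_mid in the frame of seat between 0.002 and 0.008 m or z of cassette_3_mid in the frame of seat between 0.012 and 0.018 m or z of cassette_3_mid in the frame of seat between 0.022 and 0.028 m or z of cassette_3_mid in the frame of seat between 0.032 and 0.038 m) and (z of cassette_4_mid in the frame of seat between 0.002 and 0.008 m or z of cassette_4_mid in the frame of seat between 0.012 and 0.018 m or z of cassette_4_mid in the frame of seat between 0.022 and 0.028 m or z of cassette_4_mid in the frame of seat between 0.032 and 0.038 m)), for 0.2 s.
4. the end plate lies flush on the stack, over both pins (horizontal distance between end_plate_mid and seat below 0.004 m and angle between end_plate_mid's own z axis and vertical below 0.04 rad and angle between the y axis of end_plate_mid and the y axis of seat, either way round below 0.06 rad and (z of end_plate_mid in the frame of seat between 0.023 and 0.029 m or z of end_plate_mid in the frame of seat between 0.033 and 0.039 m or z of end_plate_mid in the frame of seat between 0.043 and 0.049 m) and z of end_plate_mid in the frame of cassette_1_mid above 0.008 m and z of end_plate_mid in the frame of cassette_2_mid above 0.008 m and z of end_plate_mid in the frame of cassette_3_mid above 0.008 m and z of end_plate_mid in the frame of cassette_4_mid above 0.008 m), for 0.2 s.
5. the press arm rests on the end plate (contact force between press_foot and end_plate above 3 N), for 0.2 s.
At the end, for the whole second after the job is handed in: All cassettes, and the end plate on top, are over both pins: centred within 4 mm, level within 0.04 rad, turned with the pins within 0.06 rad, at their layer's height within 3 mm. The arm's foot bears on the end plate with over 3 N, all at rest (all of step 3 and all of step 4 and contact force between press_foot and end_plate above 3 N and linear speed of each of end_plate, press_foot below 0.02 m/s); the robot touches nothing.
It fails at once if the beaker is pushed away by more than 40 mm or tipped over (distance of beaker from where it was at the start of the episode above 0.04 m or angle between beaker's own z axis and vertical above 0.4 rad).
It fails at once if the wash bottle is pushed away by more than 40 mm or tipped over (distance of wash_bottle from where it was at the start of the episode above 0.04 m or angle between wash_bottle's own z axis and vertical above 0.4 rad).
It fails at once if the timer is pushed away by more than 40 mm or tipped over (distance of timer from where it was at the start of the episode above 0.04 m or angle between timer's own z axis and vertical above 0.4 rad).
Of cassette_1, cassette_2, cassette_3, cassette_4 only 2 to 4 are there at a start; the rules pass over those that are not, and their reading is None.
At some moment in a run one of cassette_1, cassette_2, cassette_3, cassette_4, end_plate may be knocked a few centimetres aside while the robot is not near it.
Once in a run the grip may slacken for a moment while it holds something.
It also fails if it takes over 210 s, if anything falls off the work surface, if the arm or the gripper's body presses on something with over 40 N, if the wrist force passes 120 N, or if a joint passes its speed limit or range.

## Robot

A 7-joint arm with a two-finger parallel gripper is mounted at the origin on a cart in front of the work surface, level with it; the furniture and walls round the work are solid. World frame = base frame: x ahead of the robot, y to its left, z up, the work surface at z = 0. Lengths are in m, angles in rad, forces in N, time in s.
With the tool pointing down it reaches from about 0.4 to 0.85 m from the base axis. Payload 4.5 kg.
Tool frame: the origin (TCP) lies between the finger pads; the fingertips stand r.tip_reach ahead of it and the grasp point (between the pads) lies 11 mm behind it (r.tip_reach is the distance from the TCP to the fingertips, in m); z points along the fingers, y is the line along which they close (so a half turn about z gives the same grasp; the last joint's range is limited). The gripper opens to 88 mm and grips with 3 to 60 N. Pads are 18 mm wide; open, the fingers measure 123 mm over their backs; the gripper's body (75 mm by 187 mm) begins 45 mm behind the grasp point.
Start: joints at [-1.161, 0.689, -0.195, 1.565, 0.157, 0.902, -0.215], TCP at [0.229, 0.581, 0.217] pointing down, gripper open.
Joint ranges: [-3.01, 3.01], [-0.46, 2.08], [-1.47, 1.51], [0.13, 2.56], [-1, 4.14], [0.04, 2.09], [-2.66, 2.66]. Speed limits (rad/s): [2.57, 2.57, 3.14, 3.14, 3.14, 3.14, 3.14].

## Interface

Orientations are given as a unit quaternion [x, y, z, w].
In Python, from plant import r, vision, workorder gives the robot as it stands.
- The arm moves only by the tool drive_tool, never from a script. Its argument "targets" is a list of rows, each an object of numbers: "tx", "ty", "tz": the shift along the world's x, y, z in units of 0.03 m (1.0 is 0.03 m); "wx", "wy", "wz": the turn, a rotation vector about the world's x, y, z in units of 60 degrees (1.0 is 60 degrees); "claw": the opening, from -1 (shut) to 1 (fully open). A call has exactly 8 rows; each row shifts and turns the commanded pose from where the row before left it; what a row does not reach is not made up. A row lasts 1/10 s, in which the tool goes at most 50 mm and 8.59 degrees, less where a joint would pass 70% of its speed; a pose out of reach is approached as far as the arm can. A call with a number of a shift or a turn outside -1 to 1 is refused whole. A call with a gripper value outside its range is refused whole. The fingers move at their own pace and stop on an object; "force" is the grip in N (left out, the last holds). Time passes only in rows, so rows that do not move let the fingers close, or fill a call up. It gives the time, the measured TCP pose, the force, the opening and the grip force at its end, in the units of the state.
- r.get_state(): the state, without advancing time (a new reading comes with each control period).
- vision.snapshot(name): name is "side" or "top"; returns a dict with "image" (384x512x3 uint8, blue, green, red), "range_z" (384x512 float32, m along the optical axis (not along the pixel's ray), 0 where there is no reading), "K" (3x3 intrinsics, pixels), "cam_to_world" (4x4, takes a point from camera to world coordinates). Camera axes: x right, y up, looking along -z (the intrinsics and any distortion apply to the point x, -y, -z); pixel columns grow to the right and rows downward; lengths in m; the calibration is good to about 2 mm. A picture is of the moment at which its call begins.
- workorder.finish_job(): hands the job in; it is judged then, once.
The state is a dict: "clock": time; "q": joint angles; "qd": joint speeds; "joint_torque": joint torques, N m; "tool_pos": TCP position; "eef_rot": TCP orientation; "contact_force": force on the tool from outside, world axes, zero at the start; "moment": the same for the moment, N m; "opening": opening from 0.0 (shut) to 1.0 (fully open); "finger_force": force on a finger pad.
Only numpy, scipy, OpenCV 4.12 (cv2) and the standard library are available. Lean on these libraries where they do the work, as an engineer would, in place of code of your own. Each camera call takes 0.05 s, during which the arm holds its last target. There are 200 camera calls.

## Working session

There is one attempt and no reset: what is moved stays moved. The work goes in short steps, Python scripts to look and compute and a tool call to move; the robot and the scene stay as the last step left them, time stands still between calls to the robot, and variables do not carry over. Pictures are saved under pics/ and viewed, at most 14 in all, crops included, and the job is handed in when it is done.

Besides the shell and the picture viewer there is one more tool, called after "Emit:" in YAML: its name, and indented under it one key for each argument. drive_tool: Moves the arm, as the interface text tells. Its arguments: {"type":"object","properties":{"targets":{"type":"array","items":{"type":"object","properties":{"tx":{"type":"number"},"ty":{"type":"number"},"tz":{"type":"number"},"wx":{"type":"number"},"wy":{"type":"number"},"wz":{"type":"number"},"claw":{"type":"number"}}}},"force":{"type":"number"}},"required":["targets"]}

```bash
mkdir -p pics; ls; cat > h.py <<'E'
import numpy as np, cv2
from plant import r, vision, workorder
def snap(n,f=None):
    s=vision.snapshot(n)
    if f: cv2.imwrite('pics/'+f,s['image'])
    np.savez('/tmp/'+n,**{k:s[k] for k in('image','range_z','K','cam_to_world')})
    return s
def cloud(s):
    z=s['range_z'];K=s['K'];v,u=np.mgrid[:z.shape[0],:z.shape[1]]
    x=(u-K[0,2])/K[0,0]*z;y=(v-K[1,2])/K[1,1]*z
    P=np.stack([x,-y,-z,np.ones_like(z)],-1)@s['cam_to_world'].T
    P=P[...,:3];P[z==0]=np.nan;return P
def st():
    s=r.get_state();print({k:np.round(s[k],4).tolist() for k in('clock','tool_pos','eef_rot','contact_force','opening','finger_force')});return s
E
python3 - <<'E'
from h import *
a=snap('top','t0.png');b=snap('side','s0.png')
for s in(a,b):print(s['K'],s['cam_to_world'].round(3),[k for k in s])
st();print(r.tip_reach)
E
```

```text
pics
[[439.86453943   0.         254.81219876]
 [  0.         439.86453943 195.59983736]
 [  0.           0.           1.        ]] [[-0.021  0.984 -0.175  0.255]
 [-1.    -0.023 -0.011 -0.066]
 [-0.015  0.174  0.985  1.64 ]
 [ 0.     0.     0.     1.   ]] ['image', 'range_z', 'K', 'cam_to_world']
[[446.87858749   0.         250.69655105]
 [  0.         446.87858749 192.19107131]
 [  0.           0.           1.        ]] [[-0.982  0.059 -0.18   0.247]
 [-0.187 -0.436  0.88   1.387]
 [-0.027  0.898  0.439  0.81 ]
 [ 0.     0.     0.     1.   ]] ['image', 'range_z', 'K', 'cam_to_world']
{'clock': 0.1, 'tool_pos': [0.2292, 0.5808, 0.2158], 'eef_rot': [0.1867, 0.9824, -0.0008, -0.0001], 'contact_force': [-0.5239, -0.7885, -0.3812], 'opening': 0.9994, 'finger_force': 0.0}
0.008
```

View pics/t0.png

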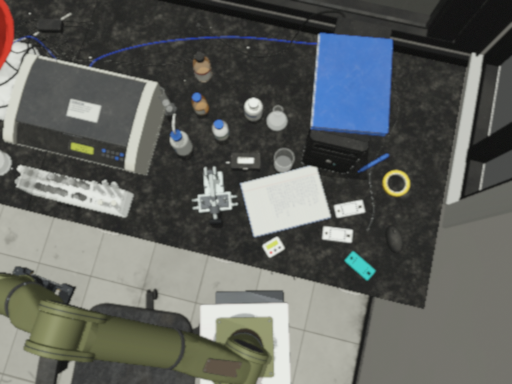

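View pics/s0.png

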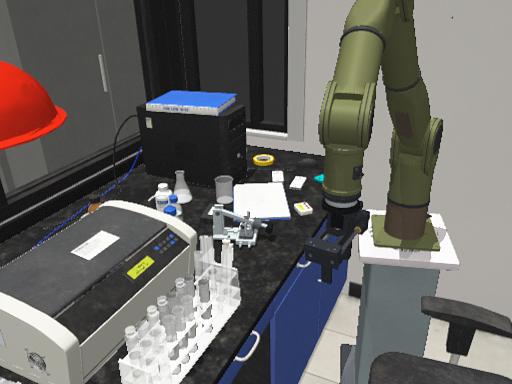

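```bash
cat >> h.py <<'E'
def load(n):
    d=np.load('/tmp/'+n+'.npz');return {k:d[k] for k in d}
def crop(s,u0,u1,v0,v1,k,f):
    cv2.imwrite('pics/'+f,cv2.resize(s['image'][v0:v1,u0:u1],None,fx=k,fy=k,interpolation=cv2.INTER_CUBIC))
def uv2w(s,u,v,z):
    K=s['K'];M=s['cam_to_world'];d=M[:3,:3]@np.array([(u-K[0,2])/K[0,0],-(v-K[1,2])/K[1,1],-1])
    return M[:3,3]+d*(z-M[2,3])/d[2]
E
python3 - <<'E'
from h import *
s=load('top');crop(s,165,405,125,295,3.3,'c1.png')
P=cloud(s)
for u,v in[(213,195),(214,178),(215,203),(349,209),(338,235),(360,265),(300,200),(284,160),(182,143),(273,246),(240,160),(335,150)]:print(u,v,P[v,u].round(3))
E
```

```text
213 195 [0.538 0.103 0.075]
214 178 [0.614 0.106 0.014]
215 203 [0.51  0.097 0.063]
349 209 [ 0.485 -0.398  0.01 ]
338 235 [ 0.389 -0.351  0.009]
360 265 [ 0.278 -0.424  0.016]
300 200 [ 0.522 -0.216  0.013]
284 160 [ 0.681 -0.162  0.   ]
182 143 [0.726 0.211 0.109]
273 246 [ 0.353 -0.11   0.016]
240 160 [0.678 0.006 0.029]
335 150 [ 0.638 -0.31   0.278]
```

View pics/c1.png

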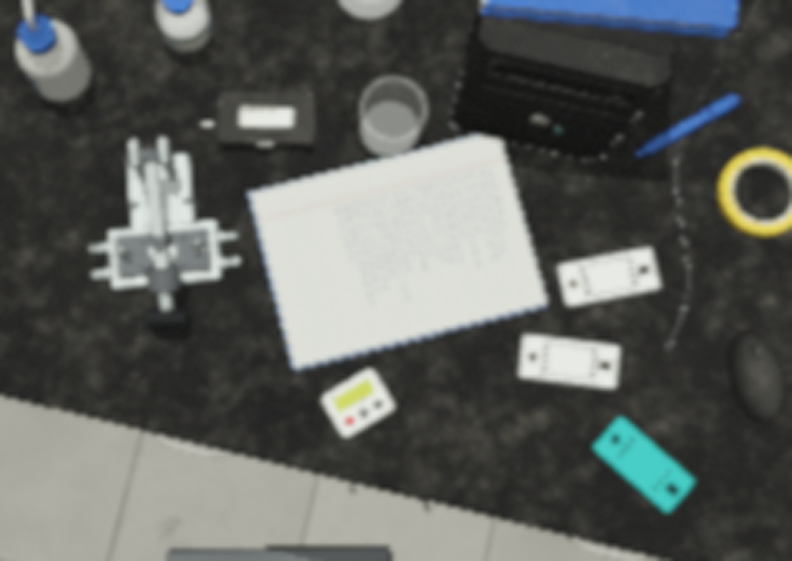

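```bash
cat >> h.py <<'E'
def rect(P,lo,hi,box,col=None,show=True):
    x,y,z=P[...,0],P[...,1],P[...,2]
    m=(z>lo)&(z<hi)&(x>box[0])&(x<box[1])&(y>box[2])&(y<box[3])
    if col is not None:m&=col
    n,l,stt,c=cv2.connectedComponentsWithStats(m.astype(np.uint8))
    i=1+np.argmax(stt[1:,4]);q=P[l==i] if col is not None else P[m]
    R=cv2.minAreaRect((q[:,:2]*1000).astype(np.float32));print(len(q),np.round(R[0],1),np.round(R[1],1),round(R[2],1),'z',np.median(q[:,2]).round(4));return R,q
E
python3 - <<'E'
from h import *
for n in('top','side'):
    s=load(n);P=cloud(s);w=s['image'].min(-1)>110
    print(n);rect(P,.019,.046,(.42,.56,0,.2));rect(P,.026,.046,(.42,.56,0,.2))
    for b in((.44,.53,-.47,-.33),(.35,.425,-.42,-.28)): rect(P,-.01,.03,b,w)
    for z in(.1,.11,.13):
        m=(abs(P[...,0]-.54)<.15)&(abs(P[...,1]-.1)<.12)&(P[...,2]>z);print(z,P[m].mean(0).round(3),P[m].min(0).round(3),P[m].max(0).round(3))
# bench noise
    m=(abs(P[...,0]-.42)<.03)&(abs(P[...,1]+.2)<.03);print(P[m][:,2].mean(),P[m][:,2].std())
s=load('top');crop(s,180,250,150,230,9,'c2.png');a=s['image']
s=load('side');crop(s,200,340,160,260,5.6,'c3.png')
E
```

```text
top
454 [518.7 111.4] [143.9 134.1] 56.0 z 0.0327
323 [494.9 112.1] [116.8 133.7] 3.3 z 0.0354
425 [ 488.3 -399.8] [ 53.5 115.6] 10.1 z 0.0077
433 [ 393.6 -349.7] [114.9  53.5] 81.1 z 0.0076
0.1 [0.615 0.112 0.109] [0.588 0.089 0.1  ] [0.633 0.131 0.123]
0.11 [0.619 0.113 0.113] [0.607 0.095 0.11 ] [0.633 0.131 0.123]<stdin>:7: RuntimeWarning: Mean of empty slice.
  ret = um.true_divide(
Traceback (most recent call last):
ValueError: zero-size array to reduction operation minimum which has no identity
```

```bash
cat >> h.py <<'E'
def white(s,u0,u1,v0,v1,z,thr=110):
    m=np.zeros(s['image'].shape[:2],np.uint8);m[v0:v1,u0:u1]=(s['image'][v0:v1,u0:u1].min(-1)>thr)
    n,l,q,c=cv2.connectedComponentsWithStats(m);i=1+np.argmax(q[1:,4])
    m=(l==i).astype(np.uint8);cs,_=cv2.findContours(m,0,cv2.CHAIN_APPROX_NONE);k=cs[0][:,0]
    m=cv2.drawContours(np.zeros_like(m),cs,0,1,-1);vv,uu=np.nonzero(m)
    W=np.array([uv2w(s,a,b,z)[:2] for a,b in zip(uu,vv)])
    c=W.mean(0);C=np.cov(W.T);e,V=np.linalg.eigh(C);d=V[:,1]
    print('c',c.round(4),'size',np.sqrt(12*e).round(4),'long-axis yaw from y deg',np.degrees(np.arctan(-d[0]/d[1])).round(1));return c
E
python3 - <<'E'
from h import *
s=load('top');white(s,328,370,196,223,.01);white(s,318,358,222,246,.01)
crop(s,180,250,150,230,7.5,'c2.png')
s=load('side');P=cloud(s)
m=(abs(P[...,0]-.42)<.03)&(abs(P[...,1]+.2)<.03);print(P[m][:,2].mean(),P[m][:,2].std())
white(s,267,289,168,185,.01);white(s,287,310,174,190,.01)
crop(s,200,280,190,250,9,'c3.png')
E
```

```text
c [ 0.4869 -0.3978] size [0.0527 0.1122] long-axis yaw from y deg 9.7
c [ 0.3924 -0.348 ] size [0.0524 0.1125] long-axis yaw from y deg -9.1
0.002018703961834767 0.00676025993141813
c [ 0.4896 -0.3743] size [0.0564 0.1564] long-axis yaw from y deg 2.6
c [ 0.3951 -0.3437] size [0.0518 0.1237] long-axis yaw from y deg -6.7
```

View pics/c2.png

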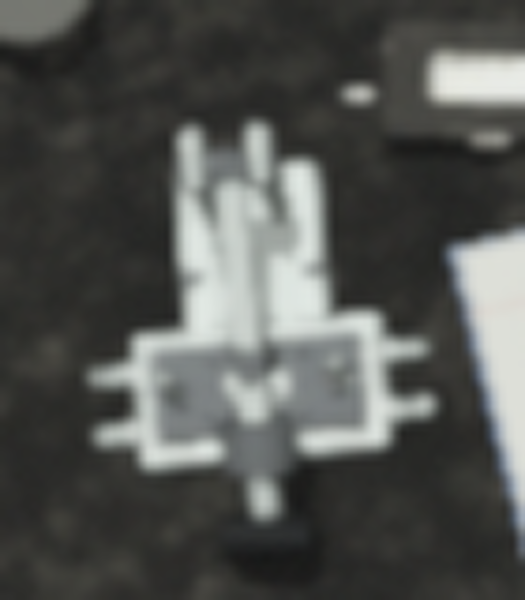

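View pics/c3.png

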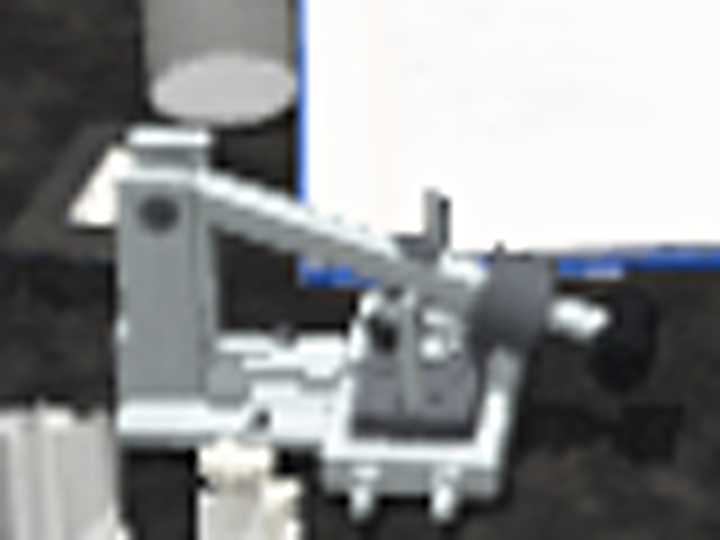

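```bash
python3 - <<'E'
from h import *
s=load('top')
f=lambda x,y,z:uv2w(s,180+x/7.5-.5,150+y/7.5-.5,z)
C=np.array([f(x,y,.024) for x,y in((133,338),(380,313),(393,442),(143,468))])
print(C.round(4),C.mean(0).round(4));d=C[0]-C[1]+C[3]-C[2];e=C[0]-C[3]+C[1]-C[2]
print('yaw',np.degrees(np.arctan2(-d[0],d[1])),np.degrees(np.arctan2(e[1],e[0])),np.linalg.norm(d)/2,np.linalg.norm(e)/2)
print('grip',f(264,545,.045),'weight',f(260,445,.07))
print('hinge',f(190,130,.114),f(258,128,.114))
E
```

```text
[[0.5503 0.1678 0.024 ]
 [0.56   0.0444 0.024 ]
 [0.4949 0.0387 0.024 ]
 [0.4847 0.1628 0.024 ]] [0.5225 0.1034 0.024 ]
yaw 4.590711229166824 4.7211456477623015 0.12411455497857773 0.06557080648798398
grip [0.44258099 0.10077242 0.045     ] weight [0.48806026 0.09984086 0.07      ]
hinge [0.63381425 0.12782304 0.114     ] [0.63399027 0.0954028  0.114     ]
```

Emit:
drive_tool:
  targets:
    - {"tx":0.9,"ty":-1,"wz":0.14,"claw":1}
    - {"tx":0.9,"ty":-1,"wz":0.14,"claw":1}
    - {"tx":0.9,"ty":-1,"wz":0.14,"claw":1}
    - {"tx":0.9,"ty":-1,"wz":0.015,"claw":1}
    - {"tx":0.9,"ty":-1,"claw":1}
    - {"tx":0.9,"ty":-1,"claw":1}
    - {"tx":0.9,"ty":-1,"claw":1}
    - {"tx":0.9,"ty":-1,"claw":1}
  force: 30

```text
validation failed for argument at $.ta...
```

Emit:
drive_tool:
  targets:
    - {"ty":-1,"claw":1}
    - {"ty":-1,"claw":1}
    - {"ty":-1,"claw":1}
    - {"ty":-1,"claw":1}
    - {"ty":-1,"claw":1}
    - {"ty":-1,"claw":1}
    - {"ty":-1,"claw":1}
    - {"ty":-1,"tx":0.1,"claw":1}

```text
validation failed for argument at $.ta...
```

Emit:
drive_tool:
  targets:
    - {"tx":0.9,"ty":-1,"tz":0,"wx":0,"wy":0,"wz":0.14,"claw":1}
    - {"tx":0.9,"ty":-1,"tz":0,"wx":0,"wy":0,"wz":0.14,"claw":1}
    - {"tx":0.9,"ty":-1,"tz":0,"wx":0,"wy":0,"wz":0.14,"claw":1}
    - {"tx":0.9,"ty":-1,"tz":0,"wx":0,"wy":0,"wz":0.015,"claw":1}
    - {"tx":0.9,"ty":-1,"tz":0,"wx":0,"wy":0,"wz":0,"claw":1}
    - {"tx":0.9,"ty":-1,"tz":0,"wx":0,"wy":0,"wz":0,"claw":1}
    - {"tx":0.9,"ty":-1,"tz":0,"wx":0,"wy":0,"wz":0,"claw":1}
    - {"tx":0.9,"ty":-1,"tz":0,"wx":0,"wy":0,"wz":0,"claw":1}
  force: 30

```text
clock: 0.9
tool_pos: [0.4461, 0.3398, 0.2162]
eef_rot: [-0.04, 0.999, -0.0, -0.0]
contact_force: [-0.1, 0.5, 0.6]
opening: 0.999
finger_force: 0.0
```

Emit:
drive_tool:
  targets:
    - {"tx":0,"ty":-1,"tz":0,"wx":0,"wy":0,"wz":0,"claw":1}
    - {"tx":0,"ty":-1,"tz":0,"wx":0,"wy":0,"wz":0,"claw":1}
    - {"tx":0,"ty":-1,"tz":0,"wx":0,"wy":0,"wz":0,"claw":1}
    - {"tx":0,"ty":-1,"tz":0,"wx":0,"wy":0,"wz":0,"claw":1}
    - {"tx":0,"ty":-1,"tz":0,"wx":0,"wy":0,"wz":0,"claw":1}
    - {"tx":0,"ty":-1,"tz":0,"wx":0,"wy":0,"wz":0,"claw":1}
    - {"tx":0,"ty":-1,"tz":-1,"wx":0,"wy":0,"wz":0,"claw":1}
    - {"tx":0,"ty":-1,"tz":-1,"wx":0,"wy":0,"wz":0,"claw":1}

```text
clock: 1.7
tool_pos: [0.446, 0.1004, 0.1565]
eef_rot: [-0.04, 0.999, 0.001, 0.001]
contact_force: [0.3, -0.7, -0.3]
opening: 1.001
finger_force: 0.0
```

```bash
python3 - <<'E'
from h import *
st();b=snap('side');crop(b,180,330,120,260,4,'c4.png')
E
```

```text
{'clock': 1.7, 'tool_pos': [0.446, 0.1004, 0.1565], 'eef_rot': [-0.0397, 0.9992, 0.0005, 0.0013], 'contact_force': [0.3484, -0.6786, -0.2554], 'opening': 1.001, 'finger_force': 0.0}
```

View pics/c4.png

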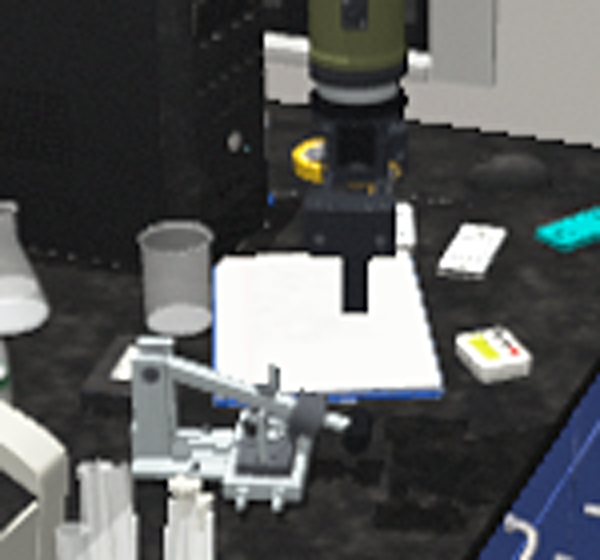

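Emit:
drive_tool:
  targets:
    - {"tx":0,"ty":0,"tz":-1,"wx":0,"wy":0,"wz":0,"claw":1}
    - {"tx":0,"ty":0,"tz":-1,"wx":0,"wy":0,"wz":0,"claw":1}
    - {"tx":0,"ty":0,"tz":-1,"wx":0,"wy":0,"wz":0,"claw":1}
    - {"tx":0,"ty":0,"tz":-0.8,"wx":0,"wy":0,"wz":0,"claw":0.5}
    - {"tx":0,"ty":0,"tz":-0.4,"wx":0,"wy":0,"wz":0,"claw":-0.2}
    - {"tx":0,"ty":0,"tz":0,"wx":0,"wy":0,"wz":0,"claw":-1}
    - {"tx":0,"ty":0,"tz":0,"wx":0,"wy":0,"wz":0,"claw":-1}
    - {"tx":0,"ty":0,"tz":0,"wx":0,"wy":0,"wz":0,"claw":-1}

```text
clock: 2.55
tool_pos: [0.4458, 0.1016, 0.0313]
eef_rot: [-0.04, 0.999, 0.0, 0.001]
contact_force: [0.1, -0.3, -0.1]
opening: 0.572
finger_force: 0.0
```

Emit:
drive_tool:
  targets:
    - {"tx":0,"ty":0,"tz":0,"wx":0,"wy":0,"wz":0,"claw":-1}
    - {"tx":0,"ty":0,"tz":0,"wx":0,"wy":0,"wz":0,"claw":-1}
    - {"tx":0,"ty":0,"tz":0,"wx":0,"wy":0,"wz":0,"claw":-1}
    - {"tx":0,"ty":0,"tz":0,"wx":0,"wy":0,"wz":0,"claw":-1}
    - {"tx":0,"ty":0,"tz":0,"wx":0,"wy":0,"wz":0,"claw":-1}
    - {"tx":0,"ty":0,"tz":0,"wx":0,"wy":0,"wz":0,"claw":-1}
    - {"tx":0,"ty":0,"tz":0,"wx":0,"wy":0,"wz":0,"claw":-1}
    - {"tx":0,"ty":0,"tz":0,"wx":0,"wy":0,"wz":0,"claw":-1}

```text
clock: 3.35
tool_pos: [0.4457, 0.1016, 0.0308]
eef_rot: [-0.04, 0.999, 0.0, 0.0]
contact_force: [-0.7, -0.1, 5.2]
opening: 0.003
finger_force: 2.9
```

```bash
python3 - <<'E'
from h import *
st();b=snap('side');crop(b,200,290,160,250,6,'c5.png')
E
```

```text
{'clock': 3.35, 'tool_pos': [0.4457, 0.1016, 0.0308], 'eef_rot': [-0.0399, 0.9992, 0.0002, 0.0004], 'contact_force': [-0.7019, -0.0719, 5.1649], 'opening': 0.0033, 'finger_force': 2.9017}
```

View pics/c5.png

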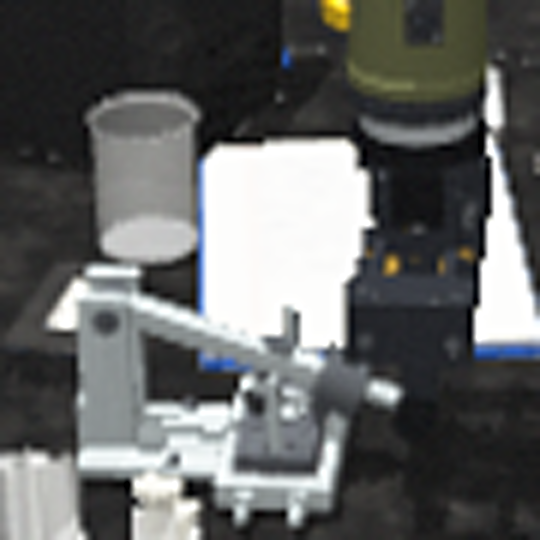

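```bash
python3 - <<'E'
from h import *
b=load('side')
for z in(.03,.04,.05,.06):print(z,uv2w(b,269.5,226.7,z).round(4))
t=load('top')
for z in(.03,.04,.05,.06):print(z,uv2w(t,180+264/7.5-.5,150+545/7.5-.5,z).round(4))
snap('top');t=load('top');crop(t,175,265,150,240,6,'c6.png')
E
```

```text
0.03 [0.4522 0.0782 0.03  ]
0.04 [0.4496 0.095  0.04  ]
0.05 [0.447  0.1118 0.05  ]
0.06 [0.4443 0.1285 0.06  ]
0.03 [0.4443 0.1023 0.03  ]
0.04 [0.4432 0.1013 0.04  ]
0.05 [0.442  0.1002 0.05  ]
0.06 [0.4408 0.0992 0.06  ]
```

View pics/c6.png

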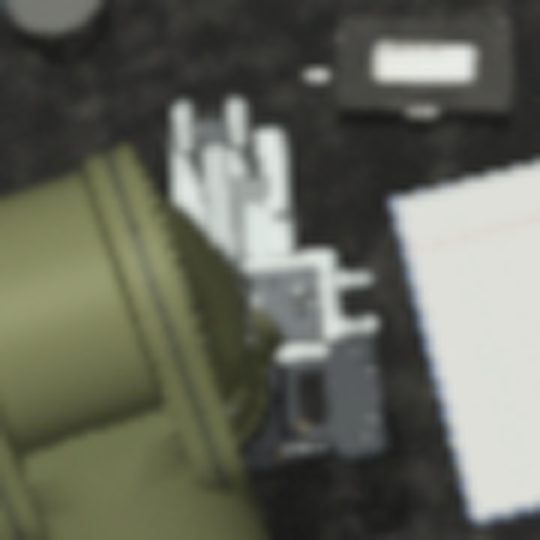

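```bash
python3 - <<'E'
from h import *
b=load('side')
print(uv2w(b,180+355/4-.5,120+312/4-.5,.1485))
P=cloud(b)
i=b['image']
for u,v in[(264,225),(266,226),(268,227),(270,228),(271,224),(271,228),(271,231),(272,232),(273,234),(258,224),(262,215)]:print(u,v,P[v,u].round(3),i[v,u])
E
```

```text
[0.45342749 0.09125416 0.1485    ]
264 225 [0.467 0.101 0.049] [238 238 231]
266 226 [0.46  0.104 0.047] [114 113 108]
268 227 [0.451 0.116 0.051] [24 23 23]
270 228 [0.444 0.121 0.051] [30 27 27]
271 224 [0.441 0.118 0.064] [40 36 33]
271 228 [0.442 0.113 0.046] [21 24 20]
271 231 [0.441 0.117 0.037] [26 25 22]
272 232 [ 0.447  0.057 -0.004] [26 26 27]
273 234 [ 0.441  0.073 -0.002] [27 26 27]
258 224 [0.484 0.123 0.064] [104  99  95]
262 215 [0.456 0.199 0.142] [43 39 38]
```

Emit:
drive_tool:
  targets:
    - {"tx":0,"ty":0,"tz":0,"wx":0,"wy":0,"wz":0,"claw":1}
    - {"tx":0,"ty":0,"tz":0,"wx":0,"wy":0,"wz":0,"claw":1}
    - {"tx":0,"ty":0,"tz":0.5,"wx":0,"wy":0,"wz":0,"claw":1}
    - {"tx":0,"ty":0,"tz":0.5,"wx":0,"wy":0,"wz":0,"claw":1}
    - {"tx":0,"ty":0,"tz":0.5,"wx":0,"wy":0,"wz":0,"claw":1}
    - {"tx":0,"ty":0,"tz":0.5,"wx":0,"wy":0,"wz":0,"claw":1}
    - {"tx":0,"ty":0,"tz":0.5,"wx":0,"wy":0,"wz":0,"claw":1}
    - {"tx":0,"ty":0,"tz":0.5,"wx":0,"wy":0,"wz":0,"claw":1}

```text
clock: 4.25
tool_pos: [0.445, 0.1014, 0.121]
eef_rot: [-0.04, 0.999, -0.0, -0.0]
contact_force: [0.2, 0.2, 0.1]
opening: 0.705
finger_force: 0.0
```

```bash
python3 - <<'E'
from h import *
st();b=snap('side');P=cloud(b);i=b['image']
# dark finger column points near x=.446
m=(abs(P[...,0]-.446)<.02)&(P[...,1]>0.02)&(P[...,1]<.2)&(P[...,2]>.01)&(P[...,2]<.2)
for v in range(190,236,2):
    u=np.nonzero(m[v])[0]
    if len(u):print(v,u.min(),u.max(),*[tuple(P[v,k].round(3).tolist()) for k in u[::max(1,len(u)//3)]])
E
```

```text
{'clock': 4.25, 'tool_pos': [0.445, 0.1014, 0.121], 'eef_rot': [-0.0399, 0.9992, -0.0, -0.0004], 'contact_force': [0.2079, 0.2153, 0.0617], 'opening': 0.7053, 'finger_force': 0.0}
196 265 272 (0.455, 0.148, 0.182) (0.448, 0.152, 0.184) (0.441, 0.151, 0.184) (0.435, 0.151, 0.185)
198 265 271 (0.455, 0.149, 0.175) (0.449, 0.147, 0.175) (0.442, 0.147, 0.175) (0.436, 0.146, 0.175)
200 266 271 (0.451, 0.153, 0.171) (0.445, 0.151, 0.17) (0.439, 0.15, 0.17)
202 266 271 (0.451, 0.151, 0.162) (0.445, 0.153, 0.164) (0.438, 0.152, 0.164)
204 266 271 (0.452, 0.149, 0.155) (0.445, 0.15, 0.156) (0.438, 0.152, 0.157)
206 266 271 (0.452, 0.15, 0.148) (0.446, 0.147, 0.146) (0.439, 0.149, 0.148)
222 267 271 (0.46, 0.082, 0.05) (0.456, 0.088, 0.054) (0.453, 0.085, 0.052) (0.45, 0.082, 0.051) (0.448, 0.073, 0.046)
224 266 272 (0.463, 0.088, 0.045) (0.454, 0.097, 0.051) (0.448, 0.095, 0.051) (0.442, 0.087, 0.046)
226 265 272 (0.463, 0.106, 0.048) (0.456, 0.106, 0.049) (0.45, 0.105, 0.049) (0.442, 0.108, 0.051)
228 266 272 (0.458, 0.12, 0.049) (0.451, 0.119, 0.049) (0.444, 0.119, 0.049) (0.439, 0.106, 0.042)
230 265 271 (0.461, 0.122, 0.042) (0.453, 0.125, 0.045) (0.448, 0.117, 0.04) (0.441, 0.116, 0.04)
232 266 271 (0.458, 0.12, 0.033) (0.452, 0.116, 0.032) (0.445, 0.116, 0.032)
```

Emit:
drive_tool:
  targets:
    - {"tx":0.1,"ty":-0.05,"tz":-0.8,"wx":0,"wy":0,"wz":0,"claw":1}
    - {"tx":0,"ty":0,"tz":-0.8,"wx":0,"wy":0,"wz":0,"claw":1}
    - {"tx":0,"ty":0,"tz":-0.8,"wx":0,"wy":0,"wz":0,"claw":1}
    - {"tx":0,"ty":0,"tz":-0.8,"wx":0,"wy":0,"wz":0,"claw":1}
    - {"tx":0,"ty":0,"tz":-0.7,"wx":0,"wy":0,"wz":0,"claw":1}
    - {"tx":0,"ty":0,"tz":0,"wx":0,"wy":0,"wz":0,"claw":-1}
    - {"tx":0,"ty":0,"tz":0,"wx":0,"wy":0,"wz":0,"claw":-1}
    - {"tx":0,"ty":0,"tz":0,"wx":0,"wy":0,"wz":0,"claw":-1}

```text
clock: 5.1
tool_pos: [0.4487, 0.1, 0.0042]
eef_rot: [-0.04, 0.999, 0.0, 0.0]
contact_force: [0.3, -0.3, -1.1]
opening: 0.749
finger_force: 0.0
```

Emit:
drive_tool:
  targets:
    - {"tx":0,"ty":0,"tz":0,"wx":0,"wy":0,"wz":0,"claw":-1}
    - {"tx":0,"ty":0,"tz":0,"wx":0,"wy":0,"wz":0,"claw":-1}
    - {"tx":0,"ty":0,"tz":0,"wx":0,"wy":0,"wz":0,"claw":-1}
    - {"tx":0,"ty":0,"tz":0,"wx":0,"wy":0,"wz":0,"claw":-1}
    - {"tx":0,"ty":0,"tz":0,"wx":0,"wy":0,"wz":0,"claw":-1}
    - {"tx":0,"ty":0,"tz":0,"wx":0,"wy":0,"wz":0,"claw":-1}
    - {"tx":0,"ty":0,"tz":0,"wx":0,"wy":0,"wz":0,"claw":-1}
    - {"tx":0,"ty":0,"tz":0,"wx":0,"wy":0,"wz":0,"claw":-1}

```text
clock: 5.9
tool_pos: [0.4491, 0.0971, 0.0042]
eef_rot: [-0.038, 0.999, -0.002, 0.0]
contact_force: [1.9, -4.8, 1.1]
opening: 0.495
finger_force: 30.0
```

```bash
cat > arc.py <<'E'
import numpy as np,sys
a,b,n=map(float,sys.argv[1:4]);n=int(n)
t=np.linspace(a,b,n+1);x=-.18*np.cos(t);z=.18*np.sin(t);y=np.radians(4.6)
px=x*np.cos(y)/.03;py=x*np.sin(y)/.03;pz=z/.03
Q=np.round(np.c_[px,py,pz]-[px[0],py[0],pz[0]],2);
print(np.diff(Q,axis=0).round(2).tolist())
E
python3 arc.py -.34 1.82 24
```

```text
[[-0.16, -0.01, 0.52], [-0.11, -0.01, 0.53], [-0.06, -0.01, 0.53], [-0.01, 0.0, 0.54], [0.03, 0.01, 0.54], [0.09, 0.0, 0.53], [0.13, 0.01, 0.53], [0.17, 0.02, 0.51], [0.23, 0.01, 0.49], [0.26, 0.03, 0.47], [0.31, 0.02, 0.44], [0.34, 0.03, 0.42], [0.38, 0.03, 0.38], [0.42, 0.03, 0.34], [0.44, 0.04, 0.31], [0.47, 0.04, 0.27], [0.49, 0.03, 0.22], [0.5, 0.05, 0.18], [0.53, 0.04, 0.13], [0.53, 0.04, 0.08], [0.53, 0.04, 0.04], [0.54, 0.05, -0.01], [0.54, 0.04, -0.06], [0.52, 0.04, -0.11]]
```

Emit:
drive_tool:
  targets:
    - {"tx":-0.16,"ty":-0.11,"tz":0.52,"wx":0,"wy":0,"wz":0,"claw":-1}
    - {"tx":-0.11,"ty":-0.01,"tz":0.53,"wx":0,"wy":0,"wz":0,"claw":-1}
    - {"tx":-0.06,"ty":-0.01,"tz":0.53,"wx":0,"wy":0,"wz":0,"claw":-1}
    - {"tx":-0.01,"ty":0,"tz":0.54,"wx":0,"wy":0,"wz":0,"claw":-1}
    - {"tx":0.03,"ty":0.01,"tz":0.54,"wx":0,"wy":0,"wz":0,"claw":-1}
    - {"tx":0.09,"ty":0,"tz":0.53,"wx":0,"wy":0,"wz":0,"claw":-1}
    - {"tx":0.13,"ty":0.01,"tz":0.53,"wx":0,"wy":0,"wz":0,"claw":-1}
    - {"tx":0.17,"ty":0.02,"tz":0.51,"wx":0,"wy":0,"wz":0,"claw":-1}

```text
clock: 6.7
tool_pos: [0.45, 0.0972, 0.131]
eef_rot: [-0.04, 0.999, 0.0, -0.001]
contact_force: [2.0, 0.7, -7.3]
opening: 0.495
finger_force: 30.0
```

Emit:
drive_tool:
  targets:
    - {"tx":0.23,"ty":0.01,"tz":0.49,"wx":0,"wy":0,"wz":0,"claw":-1}
    - {"tx":0.26,"ty":0.03,"tz":0.47,"wx":0,"wy":0,"wz":0,"claw":-1}
    - {"tx":0.31,"ty":0.02,"tz":0.44,"wx":0,"wy":0,"wz":0,"claw":-1}
    - {"tx":0.34,"ty":0.03,"tz":0.42,"wx":0,"wy":0,"wz":0,"claw":-1}
    - {"tx":0.38,"ty":0.03,"tz":0.38,"wx":0,"wy":0,"wz":0,"claw":-1}
    - {"tx":0.42,"ty":0.03,"tz":0.34,"wx":0,"wy":0,"wz":0,"claw":-1}
    - {"tx":0.44,"ty":0.04,"tz":0.31,"wx":0,"wy":0,"wz":0,"claw":-1}
    - {"tx":0.47,"ty":0.04,"tz":0.27,"wx":0,"wy":0,"wz":0,"claw":-1}

```text
clock: 7.5
tool_pos: [0.5307, 0.1028, 0.224]
eef_rot: [-0.04, 0.999, -0.002, -0.006]
contact_force: [-9.2, -2.0, 5.6]
opening: 0.49
finger_force: 30.0
```

Emit:
drive_tool:
  targets:
    - {"tx":0.49,"ty":0.03,"tz":0.22,"wx":0,"wy":0,"wz":0,"claw":-1}
    - {"tx":0.5,"ty":0.05,"tz":0.18,"wx":0,"wy":0,"wz":0,"claw":-1}
    - {"tx":0.53,"ty":0.04,"tz":0.13,"wx":0,"wy":0,"wz":0,"claw":-1}
    - {"tx":0.53,"ty":0.04,"tz":0.08,"wx":0,"wy":0,"wz":0,"claw":-1}
    - {"tx":0.53,"ty":0.04,"tz":0.04,"wx":0,"wy":0,"wz":0,"claw":-1}
    - {"tx":0.54,"ty":0.05,"tz":-0.01,"wx":0,"wy":0,"wz":0,"claw":-1}
    - {"tx":0.54,"ty":0.04,"tz":-0.06,"wx":0,"wy":0,"wz":0,"claw":-1}
    - {"tx":0.52,"ty":0.04,"tz":-0.11,"wx":0,"wy":0,"wz":0,"claw":-1}

```text
clock: 8.3
tool_pos: [0.6642, 0.1122, 0.2416]
eef_rot: [-0.039, 0.999, -0.001, 0.003]
contact_force: [-0.0, -3.1, 10.5]
opening: 0.489
finger_force: 30.0
```

Emit:
drive_tool:
  targets:
    - {"tx":0,"ty":0,"tz":0.2,"wx":0,"wy":0,"wz":0,"claw":0.4}
    - {"tx":0,"ty":0,"tz":0,"wx":0,"wy":0,"wz":0,"claw":0.4}
    - {"tx":0,"ty":0,"tz":0,"wx":0,"wy":0,"wz":0,"claw":0.4}
    - {"tx":0,"ty":0,"tz":0,"wx":0,"wy":0,"wz":0,"claw":0.4}
    - {"tx":0,"ty":0,"tz":0.5,"wx":0,"wy":0,"wz":0,"claw":0.4}
    - {"tx":0,"ty":0,"tz":0.8,"wx":0,"wy":0,"wz":0,"claw":0.4}
    - {"tx":0,"ty":0,"tz":0.9,"wx":0,"wy":0,"wz":0,"claw":0.4}
    - {"tx":0,"ty":0,"tz":0.8,"wx":0,"wy":0,"wz":0,"claw":0.4}

```text
clock: 9.1
tool_pos: [0.661, 0.1141, 0.3351]
eef_rot: [-0.04, 0.999, 0.0, -0.0]
contact_force: [-0.5, -0.6, 0.3]
opening: 0.699
finger_force: 0.0
```

```bash
python3 - <<'E'
from h import *
b=snap('side');crop(b,190,300,130,250,5,'c7.png')
E
```

```text
(no output)
```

View pics/c7.png

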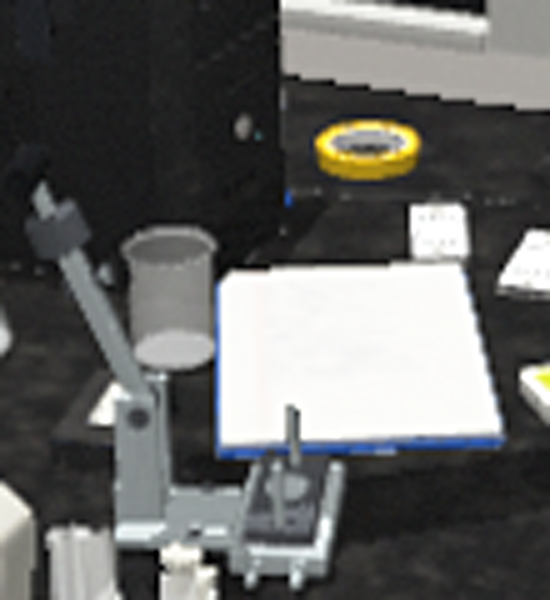

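Emit:
drive_tool:
  targets:
    - {"tx":-0.58,"ty":-0.04,"tz":0,"wx":0,"wy":0,"wz":-0.14,"claw":0.2}
    - {"tx":-0.58,"ty":-0.04,"tz":0,"wx":0,"wy":0,"wz":-0.14,"claw":0.2}
    - {"tx":-0.58,"ty":-0.04,"tz":0,"wx":0,"wy":0,"wz":-0.14,"claw":0.2}
    - {"tx":-0.58,"ty":-0.04,"tz":0,"wx":0,"wy":0,"wz":-0.08,"claw":0.2}
    - {"tx":-0.58,"ty":-0.04,"tz":0,"wx":0,"wy":0,"wz":0,"claw":0.2}
    - {"tx":-0.58,"ty":-0.04,"tz":-0.5,"wx":0,"wy":0,"wz":0,"claw":0.2}
    - {"tx":-0.58,"ty":-0.04,"tz":-1,"wx":0,"wy":0,"wz":0,"claw":0.2}
    - {"tx":-0.56,"ty":-0.04,"tz":-1,"wx":0,"wy":0,"wz":0,"claw":0.2}

```text
clock: 9.95
tool_pos: [0.5219, 0.1044, 0.2586]
eef_rot: [0.22, 0.976, 0.0, 0.0]
contact_force: [-0.0, -0.1, -0.5]
opening: 0.601
finger_force: 0.0
```

Emit:
drive_tool:
  targets:
    - {"tx":0,"ty":0,"tz":-1,"wx":0,"wy":0,"wz":0,"claw":0.2}
    - {"tx":0,"ty":0,"tz":-1,"wx":0,"wy":0,"wz":0,"claw":0.2}
    - {"tx":0,"ty":0,"tz":-1,"wx":0,"wy":0,"wz":0,"claw":0.2}
    - {"tx":0,"ty":0,"tz":-1,"wx":0,"wy":0,"wz":0,"claw":0.2}
    - {"tx":0,"ty":0,"tz":-1,"wx":0,"wy":0,"wz":0,"claw":0.2}
    - {"tx":0,"ty":0,"tz":0,"wx":0,"wy":0,"wz":0,"claw":0.2}
    - {"tx":0,"ty":0,"tz":0,"wx":0,"wy":0,"wz":0,"claw":0.2}
    - {"tx":0,"ty":0,"tz":0,"wx":0,"wy":0,"wz":0,"claw":0.2}

```text
clock: 10.75
tool_pos: [0.5239, 0.1048, 0.1106]
eef_rot: [0.22, 0.975, 0.001, 0.001]
contact_force: [0.6, 0.8, -0.3]
opening: 0.605
finger_force: 0.0
```

Emit:
drive_tool:
  targets:
    - {"tx":-0.03,"ty":-0.03,"tz":-1,"wx":0,"wy":0,"wz":0,"claw":0.2}
    - {"tx":0,"ty":0,"tz":-1,"wx":0,"wy":0,"wz":0,"claw":0.2}
    - {"tx":0,"ty":0,"tz":-0.6,"wx":0,"wy":0,"wz":0,"claw":0.2}
    - {"tx":0,"ty":0,"tz":-0.3,"wx":0,"wy":0,"wz":0,"claw":0.2}
    - {"tx":0,"ty":0,"tz":-0.2,"wx":0,"wy":0,"wz":0,"claw":0.2}
    - {"tx":0,"ty":0,"tz":0,"wx":0,"wy":0,"wz":0,"claw":0.2}
    - {"tx":0,"ty":0,"tz":0,"wx":0,"wy":0,"wz":0,"claw":0.2}
    - {"tx":0,"ty":0,"tz":0,"wx":0,"wy":0,"wz":0,"claw":0.2}

```text
clock: 11.55
tool_pos: [0.5229, 0.1036, 0.017]
eef_rot: [0.22, 0.975, 0.0, 0.001]
contact_force: [0.4, -0.2, 0.5]
opening: 0.601
finger_force: 0.0
```

Emit:
drive_tool:
  targets:
    - {"tx":0,"ty":0,"tz":-0.06,"wx":0,"wy":0,"wz":0,"claw":0.2}
    - {"tx":0,"ty":0,"tz":-0.03,"wx":0,"wy":0,"wz":0,"claw":-1}
    - {"tx":0,"ty":0,"tz":0,"wx":0,"wy":0,"wz":0,"claw":-1}
    - {"tx":0,"ty":0,"tz":0,"wx":0,"wy":0,"wz":0,"claw":-1}
    - {"tx":0,"ty":0,"tz":0,"wx":0,"wy":0,"wz":0,"claw":-1}
    - {"tx":0,"ty":0,"tz":0,"wx":0,"wy":0,"wz":0,"claw":-1}
    - {"tx":0,"ty":0,"tz":0,"wx":0,"wy":0,"wz":0,"claw":-1}
    - {"tx":0,"ty":0,"tz":0,"wx":0,"wy":0,"wz":0,"claw":-1}
  force: 40

```text
clock: 12.35
tool_pos: [0.5226, 0.103, 0.0143]
eef_rot: [0.22, 0.975, -0.0, 0.001]
contact_force: [-0.9, -0.7, 7.2]
opening: 0.314
finger_force: 41.0
```

Emit:
drive_tool:
  targets:
    - {"tx":0,"ty":0,"tz":0.1,"wx":0,"wy":0,"wz":0,"claw":-1}
    - {"tx":0,"ty":0,"tz":0.2,"wx":0,"wy":0,"wz":0,"claw":-1}
    - {"tx":0,"ty":0,"tz":0.3,"wx":0,"wy":0,"wz":0,"claw":-1}
    - {"tx":0,"ty":0,"tz":0.4,"wx":0,"wy":0,"wz":0,"claw":-1}
    - {"tx":0,"ty":0,"tz":0.5,"wx":0,"wy":0,"wz":0,"claw":-1}
    - {"tx":0,"ty":0,"tz":0.5,"wx":0,"wy":0,"wz":0,"claw":-1}
    - {"tx":0,"ty":0,"tz":0.5,"wx":0,"wy":0,"wz":0,"claw":-1}
    - {"tx":0,"ty":0,"tz":0.3,"wx":0,"wy":0,"wz":0,"claw":-1}

```text
clock: 13.15
tool_pos: [0.5226, 0.1036, 0.0993]
eef_rot: [0.22, 0.975, 0.0, 0.001]
contact_force: [0.9, 0.4, -2.6]
opening: 0.309
finger_force: 40.0
```

```bash
python3 - <<'E'
from h import *
st();b=snap('side');crop(b,190,300,130,250,5,'c8.png')
E
```

```text
{'clock': 13.15, 'tool_pos': [0.5226, 0.1036, 0.0993], 'eef_rot': [0.2201, 0.9755, 0.0005, 0.0008], 'contact_force': [0.9235, 0.4074, -2.5571], 'opening': 0.3093, 'finger_force': 39.9994}
```

View pics/c8.png

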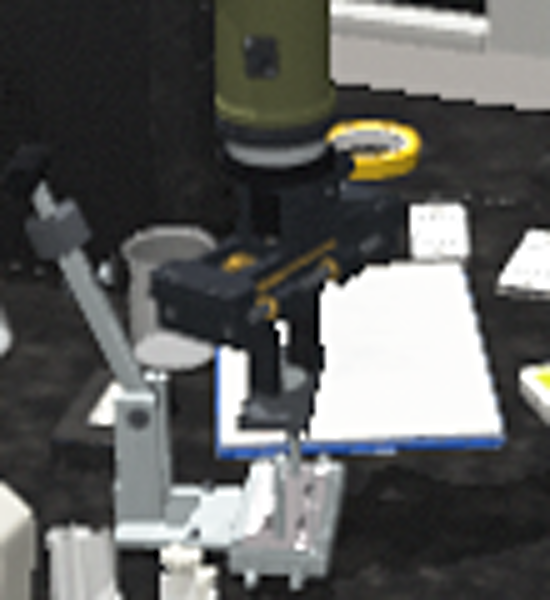

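Emit:
drive_tool:
  targets:
    - {"tx":-0.2,"ty":0.5,"tz":0,"wx":0,"wy":0,"wz":0,"claw":-1}
    - {"tx":-0.21,"ty":0.7,"tz":0,"wx":0,"wy":0,"wz":0,"claw":-1}
    - {"tx":-0.21,"ty":0.8,"tz":0,"wx":0,"wy":0,"wz":0,"claw":-1}
    - {"tx":-0.21,"ty":0.8,"tz":0,"wx":0,"wy":0,"wz":0,"claw":-1}
    - {"tx":-0.21,"ty":0.8,"tz":0,"wx":0,"wy":0,"wz":0,"claw":-1}
    - {"tx":-0.21,"ty":0.7,"tz":-0.1,"wx":0,"wy":0,"wz":0,"claw":-1}
    - {"tx":-0.21,"ty":0.5,"tz":-0.5,"wx":0,"wy":0,"wz":0,"claw":-1}
    - {"tx":-0.21,"ty":0.4,"tz":-0.6,"wx":0,"wy":0,"wz":0,"claw":-1}

```text
clock: 14.0
tool_pos: [0.472, 0.2613, 0.0615]
eef_rot: [0.219, 0.976, 0.001, 0.0]
contact_force: [0.5, 0.1, -1.5]
opening: 0.312
finger_force: 40.0
```

Emit:
drive_tool:
  targets:
    - {"tx":0,"ty":0,"tz":-0.7,"wx":0,"wy":0,"wz":0,"claw":-1}
    - {"tx":0,"ty":0,"tz":-0.7,"wx":0,"wy":0,"wz":0,"claw":-1}
    - {"tx":0,"ty":0,"tz":-0.5,"wx":0,"wy":0,"wz":0,"claw":-1}
    - {"tx":0,"ty":0,"tz":-0.3,"wx":0,"wy":0,"wz":0,"claw":-1}
    - {"tx":0,"ty":0,"tz":-0.1,"wx":0,"wy":0,"wz":0,"claw":-1}
    - {"tx":0,"ty":0,"tz":-0.1,"wx":0,"wy":0,"wz":0,"claw":-1}
    - {"tx":0,"ty":0,"tz":0,"wx":0,"wy":0,"wz":0,"claw":-1}
    - {"tx":0,"ty":0,"tz":0,"wx":0,"wy":0,"wz":0,"claw":-1}

```text
clock: 14.8
tool_pos: [0.4724, 0.2598, -0.0097]
eef_rot: [0.22, 0.975, 0.0, 0.0]
contact_force: [-0.1, 0.2, 2.5]
opening: 0.312
finger_force: 41.8
```

Emit:
drive_tool:
  targets:
    - {"tx":0,"ty":0,"tz":0,"wx":0,"wy":0,"wz":0,"claw":0.2}
    - {"tx":0,"ty":0,"tz":0,"wx":0,"wy":0,"wz":0,"claw":0.2}
    - {"tx":0,"ty":0,"tz":0,"wx":0,"wy":0,"wz":0,"claw":0.2}
    - {"tx":0,"ty":0,"tz":0.5,"wx":0,"wy":0,"wz":0,"claw":0.2}
    - {"tx":0,"ty":0,"tz":1,"wx":0,"wy":0,"wz":0,"claw":0.2}
    - {"tx":0,"ty":0,"tz":1,"wx":0,"wy":0,"wz":0,"claw":0.2}
    - {"tx":0,"ty":0,"tz":1,"wx":0,"wy":0,"wz":0,"claw":0.2}
    - {"tx":0,"ty":-1,"tz":1,"wx":0,"wy":0,"wz":-0.14,"claw":0.2}

```text
clock: 15.6
tool_pos: [0.4715, 0.2331, 0.1264]
eef_rot: [0.29, 0.957, 0.002, -0.0]
contact_force: [1.2, 0.7, -0.6]
opening: 0.602
finger_force: 0.0
```

Emit:
drive_tool:
  targets:
    - {"tx":0,"ty":-1,"tz":1,"wx":0,"wy":0,"wz":-0.14,"claw":0.5}
    - {"tx":0,"ty":-1,"tz":0.5,"wx":0,"wy":0,"wz":-0.14,"claw":0.5}
    - {"tx":0,"ty":-1,"tz":0,"wx":0,"wy":0,"wz":-0.14,"claw":0.5}
    - {"tx":0,"ty":-1,"tz":0,"wx":0,"wy":0,"wz":-0.14,"claw":0.5}
    - {"tx":0,"ty":-1,"tz":0,"wx":0,"wy":0,"wz":-0.14,"claw":0.5}
    - {"tx":0,"ty":-1,"tz":0,"wx":0,"wy":0,"wz":-0.07,"claw":0.5}
    - {"tx":0,"ty":-1,"tz":0,"wx":0,"wy":0,"wz":0,"claw":0.5}
    - {"tx":0,"ty":-1,"tz":0,"wx":0,"wy":0,"wz":0,"claw":0.5}

```text
clock: 16.4
tool_pos: [0.4708, -0.0121, 0.17]
eef_rot: [0.643, 0.766, -0.001, -0.0]
contact_force: [0.5, -0.1, -1.0]
opening: 0.748
finger_force: 0.0
```

```bash
python3 - <<'E'
from h import *
s=st();print(np.round(s['q'],2))
s=snap('top');P=cloud(s);white(s,328,372,190,223,.01);white(s,310,358,222,246,.01)
m=(P[...,1]>-.48)&(P[...,1]<-.3)&(P[...,2]>.05)&(P[...,0]>.4)&(P[...,0]<.75);print(np.nanmin(P[m][:,0]))
crop(s,150,260,130,260,5,'c9.png')
E
```

```text
{'clock': 16.4, 'tool_pos': [0.4708, -0.0121, 0.17], 'eef_rot': [0.6432, 0.7657, -0.0007, -0.0005], 'contact_force': [0.517, -0.0555, -1.0227], 'opening': 0.7478, 'finger_force': 0.0}
[-0.06  0.57 -0.02  2.07  0.03  0.5   0.07]
c [ 0.4869 -0.3978] size [0.0527 0.1122] long-axis yaw from y deg 9.7
c [ 0.3924 -0.348 ] size [0.0525 0.1124] long-axis yaw from y deg -9.2
0.6187092719168492
```

View pics/c9.png

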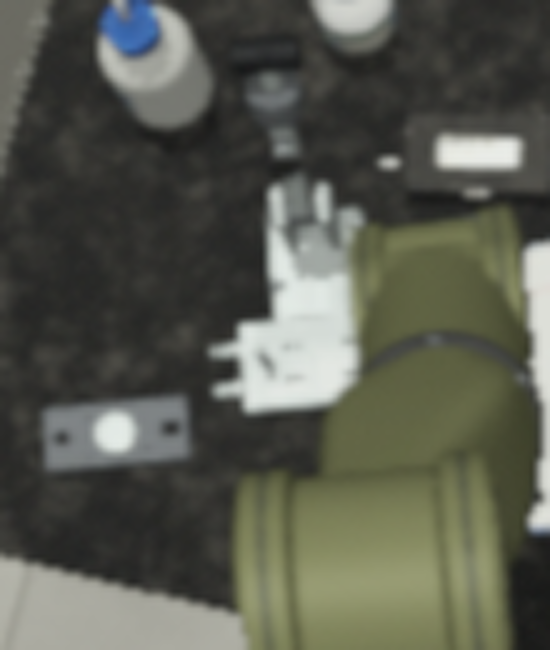

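Emit:
drive_tool:
  targets:
    - {"tx":0.1,"ty":-1,"tz":0,"wx":0,"wy":0,"wz":0,"claw":0.5}
    - {"tx":0.1,"ty":-1,"tz":0,"wx":0,"wy":0,"wz":0,"claw":0.5}
    - {"tx":0.1,"ty":-1,"tz":0,"wx":0,"wy":0,"wz":0,"claw":0.5}
    - {"tx":0.1,"ty":-1,"tz":0,"wx":0,"wy":0,"wz":0,"claw":0.5}
    - {"tx":0.1,"ty":-1,"tz":0,"wx":0,"wy":0,"wz":0,"claw":0.5}
    - {"tx":0,"ty":-1,"tz":0,"wx":0,"wy":0,"wz":0,"claw":0.5}
    - {"tx":0,"ty":-1,"tz":0,"wx":0,"wy":0,"wz":0,"claw":0.5}
    - {"tx":0,"ty":-1,"tz":0,"wx":0,"wy":0,"wz":0,"claw":0.5}

```text
clock: 17.25
tool_pos: [0.4857, -0.2515, 0.1699]
eef_rot: [0.643, 0.766, -0.0, -0.001]
contact_force: [0.4, 0.3, -0.1]
opening: 0.751
finger_force: 0.0
```

Emit:
drive_tool:
  targets:
    - {"tx":0,"ty":-1,"tz":0,"wx":0,"wy":0,"wz":0,"claw":0.5}
    - {"tx":0,"ty":-1,"tz":-0.5,"wx":0,"wy":0,"wz":0,"claw":0.5}
    - {"tx":0,"ty":-1,"tz":-1,"wx":0,"wy":0,"wz":0,"claw":0.5}
    - {"tx":0,"ty":-1,"tz":-1,"wx":0,"wy":0,"wz":0,"claw":0.5}
    - {"tx":0,"ty":-0.8,"tz":-1,"wx":0,"wy":0,"wz":0,"claw":0.5}
    - {"tx":0,"ty":0,"tz":-1,"wx":0,"wy":0,"wz":0,"claw":0.5}
    - {"tx":0,"ty":0,"tz":-0.5,"wx":0,"wy":0,"wz":0,"claw":0.5}
    - {"tx":0,"ty":0,"tz":0,"wx":0,"wy":0,"wz":0,"claw":0.5}

```text
clock: 18.05
tool_pos: [0.4854, -0.3925, 0.0178]
eef_rot: [0.643, 0.766, 0.0, -0.003]
contact_force: [-0.2, 0.2, 1.0]
opening: 0.755
finger_force: 0.0
```

Emit:
drive_tool:
  targets:
    - {"tx":0.05,"ty":-0.17,"tz":-0.5,"wx":0,"wy":0,"wz":0,"claw":0.5}
    - {"tx":0,"ty":0,"tz":-0.5,"wx":0,"wy":0,"wz":0,"claw":0.5}
    - {"tx":0,"ty":0,"tz":-0.22,"wx":0,"wy":0,"wz":0,"claw":0.5}
    - {"tx":0,"ty":0,"tz":0,"wx":0,"wy":0,"wz":0,"claw":-1}
    - {"tx":0,"ty":0,"tz":0,"wx":0,"wy":0,"wz":0,"claw":-1}
    - {"tx":0,"ty":0,"tz":0,"wx":0,"wy":0,"wz":0,"claw":-1}
    - {"tx":0,"ty":0,"tz":0,"wx":0,"wy":0,"wz":0,"claw":-1}
    - {"tx":0,"ty":0,"tz":0,"wx":0,"wy":0,"wz":0,"claw":-1}
  force: 30

```text
clock: 18.85
tool_pos: [0.4889, -0.3998, -0.0166]
eef_rot: [0.643, 0.766, 0.0, 0.0]
contact_force: [1.1, 0.7, 1.1]
opening: 0.511
finger_force: 30.0
```

Emit:
drive_tool:
  targets:
    - {"tx":0,"ty":0,"tz":0,"wx":0,"wy":0,"wz":0,"claw":-1}
    - {"tx":0,"ty":0,"tz":0,"wx":0,"wy":0,"wz":0,"claw":-1}
    - {"tx":0,"ty":0,"tz":0,"wx":0,"wy":0,"wz":0,"claw":-1}
    - {"tx":0,"ty":0,"tz":0,"wx":0,"wy":0,"wz":0,"claw":-1}
    - {"tx":0,"ty":0,"tz":0.3,"wx":0,"wy":0,"wz":0,"claw":-1}
    - {"tx":0,"ty":0,"tz":0.6,"wx":0,"wy":0,"wz":0,"claw":-1}
    - {"tx":0,"ty":0,"tz":0.8,"wx":0,"wy":0,"wz":0,"claw":-1}
    - {"tx":0,"ty":0,"tz":0.8,"wx":0,"wy":0,"wz":0,"claw":-1}

```text
clock: 19.65
tool_pos: [0.4885, -0.3996, 0.0595]
eef_rot: [0.643, 0.766, 0.0, 0.0]
contact_force: [-0.5, -0.3, -1.0]
opening: 0.513
finger_force: 30.0
```

Emit:
drive_tool:
  targets:
    - {"tx":0,"ty":0,"tz":1,"wx":0,"wy":0,"wz":0,"claw":-1}
    - {"tx":0,"ty":0,"tz":1,"wx":0,"wy":0,"wz":0,"claw":-1}
    - {"tx":0,"ty":0.5,"tz":0.7,"wx":0,"wy":0,"wz":0,"claw":-1}
    - {"tx":0,"ty":0.8,"tz":0,"wx":0,"wy":0,"wz":0,"claw":-1}
    - {"tx":0,"ty":0.8,"tz":0,"wx":0,"wy":0,"wz":0,"claw":-1}
    - {"tx":0,"ty":0.8,"tz":0,"wx":0,"wy":0,"wz":0,"claw":-1}
    - {"tx":0,"ty":0.8,"tz":0,"wx":0,"wy":0,"wz":0,"claw":-1}
    - {"tx":0,"ty":0.8,"tz":0,"wx":0,"wy":0,"wz":0,"claw":-1}

```text
clock: 20.45
tool_pos: [0.4886, -0.2637, 0.1401]
eef_rot: [0.643, 0.766, 0.0, 0.001]
contact_force: [0.1, -0.4, -2.0]
opening: 0.519
finger_force: 30.0
```

Emit:
drive_tool:
  targets:
    - {"tx":0.1,"ty":0.8,"tz":0,"wx":0,"wy":0,"wz":-0.03,"claw":-1}
    - {"tx":0.15,"ty":0.8,"tz":0,"wx":0,"wy":0,"wz":-0.03,"claw":-1}
    - {"tx":0.15,"ty":0.8,"tz":0,"wx":0,"wy":0,"wz":-0.03,"claw":-1}
    - {"tx":0.15,"ty":0.8,"tz":0,"wx":0,"wy":0,"wz":0,"claw":-1}
    - {"tx":0.15,"ty":0.8,"tz":0,"wx":0,"wy":0,"wz":0,"claw":-1}
    - {"tx":0.15,"ty":0.8,"tz":0,"wx":0,"wy":0,"wz":0,"claw":-1}
    - {"tx":0.15,"ty":0.8,"tz":0,"wx":0,"wy":0,"wz":0,"claw":-1}
    - {"tx":0.15,"ty":0.8,"tz":0,"wx":0,"wy":0,"wz":0,"claw":-1}

```text
clock: 21.25
tool_pos: [0.5233, -0.0716, 0.14]
eef_rot: [0.678, 0.735, 0.0, 0.0]
contact_force: [0.4, 0.9, -1.7]
opening: 0.515
finger_force: 30.0
```

Emit:
drive_tool:
  targets:
    - {"tx":0,"ty":0.8,"tz":0,"wx":0,"wy":0,"wz":0,"claw":-1}
    - {"tx":0,"ty":0.8,"tz":0,"wx":0,"wy":0,"wz":0,"claw":-1}
    - {"tx":0,"ty":0.8,"tz":0,"wx":0,"wy":0,"wz":0,"claw":-1}
    - {"tx":0,"ty":0.8,"tz":0,"wx":0,"wy":0,"wz":0,"claw":-1}
    - {"tx":0,"ty":0.8,"tz":0,"wx":0,"wy":0,"wz":0,"claw":-1}
    - {"tx":0,"ty":0.8,"tz":0,"wx":0,"wy":0,"wz":0,"claw":-1}
    - {"tx":0,"ty":0,"tz":0,"wx":0,"wy":0,"wz":0,"claw":-1}
    - {"tx":0,"ty":0,"tz":0,"wx":0,"wy":0,"wz":0,"claw":-1}

```text
clock: 22.05
tool_pos: [0.5231, 0.0715, 0.1396]
eef_rot: [0.678, 0.735, 0.0, 0.0]
contact_force: [0.7, -0.6, -1.4]
opening: 0.513
finger_force: 30.0
```

```bash
python3 - <<'E'
from h import *
s=st();snap('side');s=snap('top');cv2.imwrite('pics/c10.png',np.hstack([cv2.resize(load('side')['image'][140:250,190:300],None,fx=3.6,fy=3.6,interpolation=2),cv2.resize(s['image'][130:240,165:275],None,fx=3.6,fy=3.6,interpolation=2)]))
E
```

```text
{'clock': 22.05, 'tool_pos': [0.5231, 0.0715, 0.1396], 'eef_rot': [0.678, 0.7351, 0.0003, 0.0003], 'contact_force': [0.6786, -0.5689, -1.4422], 'opening': 0.513, 'finger_force': 29.9996}
```

View pics/c10.png

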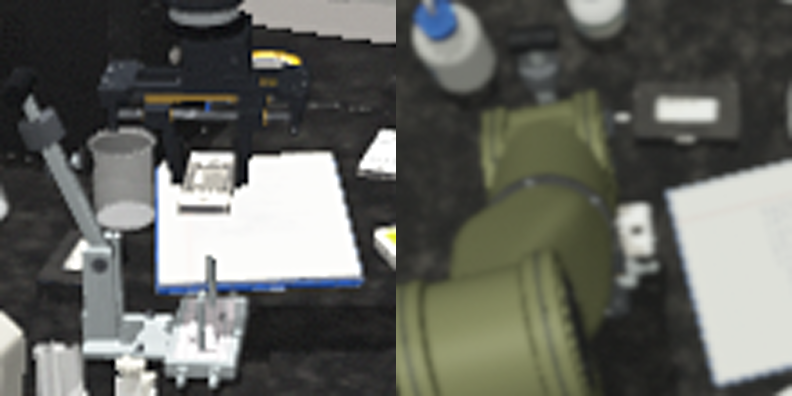

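```bash
python3 - <<'E'
from h import *
t=load('top');b=load('side')
print('end edge top',uv2w(t,165+(655-396)/3.6-.5,130+230/3.6-.5,.166))
print('side +y end lower edge L,R',uv2w(b,190+178/3.6-.5,140+208/3.6-.5,.156),uv2w(b,190+230/3.6-.5,140+212/3.6-.5,.156))
print('pinR tip',uv2w(b,190+210/3.6-.5,140+257/3.6-.5,.082),'pinL',uv2w(b,190+196/3.6-.5,140+292/3.6-.5,.082))
y=np.radians(4.6);c=np.array([.5225,.1034]);d=np.array([-np.sin(y),np.cos(y)])*.041;print('exp',c-d,c+d)
for n,s,(u0,u1,v0,v1) in(('t',t,(222,242,184,206)),):
    g=s['image'][v0:v1,u0:u1].min(-1);print(g)
E
```

```text
end edge top [0.52520696 0.01341988 0.166     ]
side +y end lower edge L,R [0.54603866 0.11728162 0.156     ] [0.49780801 0.11876694 0.156     ]
pinR tip [0.52779245 0.07100765 0.082     ] pinL [0.52752908 0.13854736 0.082     ]
exp [0.52578816 0.06253207] [0.51921184 0.14426793]
[[ 46  44  44  41  37  39  40  42  43  42  41  39  40  40  40  38  42  74
  138 189]
 [ 54  43  45  41  35  39  41  42  47  49  52  51  47  40  39  38  41  58
  116 179]
 [ 57  46  44  41  42  61  72  85 105 122 134 134 111  73  45  40  41  50
   95 165]
 [ 62  52  45  45  71 113 133 151 178 195 207 205 177 120  63  42  44  51
   93 162]
 [ 61  56  49  51  94 148 173 189 210 222 227 223 197 140  72  44  46  53
   82 148]
 [ 56  58  52  54  98 156 188 204 220 229 230 225 198 141  72  46  47  53
   68 119]
 [ 51  58  56  66 120 180 210 222 227 230 230 224 199 144  75  48  52  53
   58  94]
 [ 48  56  62  86 140 190 217 225 224 222 221 218 202 154  84  52  54  55
   54  83]
 [ 45  51  64  84 130 178 207 212 199 186 184 195 197 159  91  58  56  54
   54  77]
 [ 46  48  58  69 104 161 197 195 161 124 124 167 194 
[... 351 characters left out ...]
  56  52
   51  54]
 [ 47  44  50  62  74  99 142 177 192 200 204 209 214 190 131  73  56  54
   53  53]
 [ 47  46  49  60  68  80 123 167 184 187 187 192 202 183 129  73  56  55
   53  52]
 [ 46  46  46  55  59  66 105 150 163 159 153 153 160 141  96  60  50  52
   52  51]
 [ 47  47  47  51  55  58  87 129 135 116  97  90  93  83  64  50  47  47
   49  50]
 [ 49  47  49  53  55  56  84 132 141 115  80  62  64  76  87  73  49  45
   48  51]
 [ 48  46  49  51  54  56  91 143 156 144 123 105 102 116 131 107  61  41
   46  50]
 [ 48  47  47  51  53  56  84 135 157 159 149 136 128 129 131 101  55  35
   41  48]
 [ 48  46  45  49  55  60  84 129 150 144 130 111  95  90  86  65  37  32
   39  46]]
```

```bash
python3 - <<'E'
from h import *
t=load('top');h=uv2w(t,231.5,193.5,.166);e=uv2w(t,236.3,194.5,.166)
y=np.radians(5.0);d=np.array([-np.sin(y),np.cos(y)])
print(h,e,'centre from hole',h[:2]+.041*d,'from end',e[:2]+.053*d,'tool .5231 .0715')
# plate hole blobs check: pins in c9? measure manifold again later
E
```

```text
[0.52522318 0.03028749 0.166     ] [0.52137128 0.01396506 0.166     ] centre from hole [0.5216498  0.07113148] from end [0.51675203 0.06676338] tool .5231 .0715
```

Emit:
drive_tool:
  targets:
    - {"tx":0.03,"ty":0.5,"tz":0,"wx":0,"wy":0,"wz":0,"claw":-1}
    - {"tx":0,"ty":0.57,"tz":0,"wx":0,"wy":0,"wz":0,"claw":-1}
    - {"tx":0,"ty":0,"tz":-0.7,"wx":0,"wy":0,"wz":0,"claw":-1}
    - {"tx":0,"ty":0,"tz":-0.8,"wx":0,"wy":0,"wz":0,"claw":-1}
    - {"tx":0,"ty":0,"tz":-0.5,"wx":0,"wy":0,"wz":0,"claw":-1}
    - {"tx":0,"ty":0,"tz":-0.2,"wx":0,"wy":0,"wz":0,"claw":-1}
    - {"tx":0,"ty":0,"tz":-0.15,"wx":0,"wy":0,"wz":0,"claw":-1}
    - {"tx":0,"ty":0,"tz":-0.1,"wx":0,"wy":0,"wz":0,"claw":-1}

```text
clock: 22.95
tool_pos: [0.5244, 0.1037, 0.0655]
eef_rot: [0.678, 0.735, 0.0, 0.0]
contact_force: [-0.7, -0.8, -0.3]
opening: 0.516
finger_force: 30.0
```

Emit:
drive_tool:
  targets:
    - {"tx":0,"ty":0,"tz":-0.1,"wx":0,"wy":0,"wz":0,"claw":-1}
    - {"tx":0,"ty":0,"tz":-0.1,"wx":0,"wy":0,"wz":0,"claw":-1}
    - {"tx":0,"ty":0,"tz":-0.1,"wx":0,"wy":0,"wz":0,"claw":-1}
    - {"tx":0,"ty":0,"tz":0,"wx":0,"wy":0,"wz":0,"claw":-1}
    - {"tx":0,"ty":0,"tz":0,"wx":0,"wy":0,"wz":0,"claw":-1}
    - {"tx":0,"ty":0,"tz":0,"wx":0,"wy":0,"wz":0,"claw":-1}
    - {"tx":0,"ty":0,"tz":0,"wx":0,"wy":0,"wz":0,"claw":-1}
    - {"tx":0,"ty":0,"tz":0,"wx":0,"wy":0,"wz":0,"claw":-1}

```text
clock: 23.75
tool_pos: [0.524, 0.1035, 0.0564]
eef_rot: [0.678, 0.735, 0.0, 0.0]
contact_force: [1.0, 0.5, -0.4]
opening: 0.513
finger_force: 30.0
```

Emit:
drive_tool:
  targets:
    - {"tx":0,"ty":0,"tz":-0.13,"wx":0,"wy":0,"wz":0,"claw":-1}
    - {"tx":0,"ty":0,"tz":-0.13,"wx":0,"wy":0,"wz":0,"claw":-1}
    - {"tx":0,"ty":0,"tz":-0.13,"wx":0,"wy":0,"wz":0,"claw":-1}
    - {"tx":0,"ty":0,"tz":-0.13,"wx":0,"wy":0,"wz":0,"claw":-1}
    - {"tx":0,"ty":0,"tz":-0.13,"wx":0,"wy":0,"wz":0,"claw":-1}
    - {"tx":0,"ty":0,"tz":-0.13,"wx":0,"wy":0,"wz":0,"claw":-1}
    - {"tx":0,"ty":0,"tz":0,"wx":0,"wy":0,"wz":0,"claw":-1}
    - {"tx":0,"ty":0,"tz":0,"wx":0,"wy":0,"wz":0,"claw":-1}

```text
clock: 24.55
tool_pos: [0.524, 0.1035, 0.0328]
eef_rot: [0.678, 0.735, -0.0, 0.0]
contact_force: [0.0, 0.1, -0.3]
opening: 0.515
finger_force: 30.0
```

Emit:
drive_tool:
  targets:
    - {"tx":0,"ty":0,"tz":0,"wx":0,"wy":0,"wz":0,"claw":0.4}
    - {"tx":0,"ty":0,"tz":0,"wx":0,"wy":0,"wz":0,"claw":0.4}
    - {"tx":0,"ty":0,"tz":0,"wx":0,"wy":0,"wz":0,"claw":0.4}
    - {"tx":0,"ty":0,"tz":0,"wx":0,"wy":0,"wz":0,"claw":0.4}
    - {"tx":0,"ty":0,"tz":1,"wx":0,"wy":0,"wz":0,"claw":0.4}
    - {"tx":0,"ty":0,"tz":1,"wx":0,"wy":0,"wz":0,"claw":0.4}
    - {"tx":0,"ty":0,"tz":1,"wx":0,"wy":0,"wz":0,"claw":0.4}
    - {"tx":0,"ty":0,"tz":1,"wx":0,"wy":0,"wz":0,"claw":0.4}

```text
clock: 25.35
tool_pos: [0.5237, 0.1034, 0.1542]
eef_rot: [0.678, 0.735, -0.0, -0.0]
contact_force: [0.4, -0.3, -0.4]
opening: 0.7
finger_force: 0.0
```

```bash
python3 - <<'E'
from h import *
s=st();s=snap('side');P=cloud(s);crop(s,190,300,130,250,5,'c11.png')
m=(P[...,0]>.49)&(P[...,0]<.56)&(P[...,1]>.04)&(P[...,1]<.17)&(P[...,2]>.015)&(P[...,2]<.07)&(s['image'].min(-1)>150)
z=P[m][:,2];print(np.histogram(z,bins=np.arange(.015,.07,.005)))
m&=(P[...,2]>.028)
A=np.c_[P[m][:,:2],np.ones(m.sum())];print(np.linalg.lstsq(A,P[m][:,2],rcond=None)[0],P[m].mean(0),m.sum())
E
```

```text
{'clock': 25.35, 'tool_pos': [0.5237, 0.1034, 0.1542], 'eef_rot': [0.6784, 0.7347, -0.0001, -0.0], 'contact_force': [0.3865, -0.3339, -0.4149], 'opening': 0.6995, 'finger_force': 0.0}
(array([ 21,  83,  25, 161,   9,   1,   1,   1,   3,   2,   2]), array([0.015, 0.02 , 0.025, 0.03 , 0.035, 0.04 , 0.045, 0.05 , 0.055,
       0.06 , 0.065, 0.07 ]))
[0.0263459 0.0184603 0.0179716] [0.52477691 0.11231564 0.0338707 ] 192
```

Emit:
drive_tool:
  targets:
    - {"tx":0,"ty":-1,"tz":0,"wx":0,"wy":0,"wz":-0.12,"claw":0.5}
    - {"tx":0,"ty":-1,"tz":0,"wx":0,"wy":0,"wz":-0.11,"claw":0.5}
    - {"tx":-0.3,"ty":-1,"tz":0,"wx":0,"wy":0,"wz":0,"claw":0.5}
    - {"tx":-0.3,"ty":-1,"tz":0,"wx":0,"wy":0,"wz":0,"claw":0.5}
    - {"tx":-0.3,"ty":-1,"tz":0,"wx":0,"wy":0,"wz":0,"claw":0.5}
    - {"tx":-0.3,"ty":-1,"tz":0,"wx":0,"wy":0,"wz":0,"claw":0.5}
    - {"tx":-0.3,"ty":-1,"tz":0,"wx":0,"wy":0,"wz":0,"claw":0.5}
    - {"tx":-0.3,"ty":-1,"tz":0,"wx":0,"wy":0,"wz":0,"claw":0.5}

```text
clock: 26.2
tool_pos: [0.4694, -0.1376, 0.1529]
eef_rot: [0.762, 0.648, 0.0, 0.0]
contact_force: [-0.4, 0.3, -0.3]
opening: 0.754
finger_force: 0.0
```

```bash
python3 - <<'E'
from h import *
st();s=snap('top');white(s,310,358,222,246,.01);white(s,185,245,180,225,.034,150)
P=cloud(s);rect(P,.006,.05,(.42,.52,.19,.33))
E
```

```text
{'clock': 26.2, 'tool_pos': [0.4694, -0.1376, 0.1529], 'eef_rot': [0.7617, 0.648, 0.0001, 0.0001], 'contact_force': [-0.3766, 0.3023, -0.2781], 'opening': 0.7536, 'finger_force': 0.0}
c [ 0.3924 -0.3478] size [0.0531 0.1124] long-axis yaw from y deg -8.7
c [0.5369 0.1043] size [0.1107 0.1193] long-axis yaw from y deg 5.0
350 [470.3 260.4] [132.1  90.7] 88.6 z 0.012
```

Emit:
drive_tool:
  targets:
    - {"tx":-0.3,"ty":-1,"tz":0,"wx":0,"wy":0,"wz":0,"claw":0.5}
    - {"tx":-0.3,"ty":-1,"tz":0,"wx":0,"wy":0,"wz":0,"claw":0.5}
    - {"tx":-0.3,"ty":-1,"tz":0,"wx":0,"wy":0,"wz":0,"claw":0.5}
    - {"tx":-0.4,"ty":-1,"tz":-0.5,"wx":0,"wy":0,"wz":0,"claw":0.5}
    - {"tx":-0.4,"ty":-1,"tz":-0.8,"wx":0,"wy":0,"wz":0,"claw":0.5}
    - {"tx":-0.4,"ty":-1,"tz":-0.8,"wx":0,"wy":0,"wz":0,"claw":0.5}
    - {"tx":-0.43,"ty":-1,"tz":-0.8,"wx":0,"wy":0,"wz":0,"claw":0.5}
    - {"tx":0,"ty":0,"tz":-0.8,"wx":0,"wy":0,"wz":0,"claw":0.5}

```text
clock: 27.05
tool_pos: [0.3911, -0.3522, 0.0411]
eef_rot: [0.764, 0.645, -0.002, 0.001]
contact_force: [-0.2, -0.5, -0.2]
opening: 0.751
finger_force: 0.0
```

Emit:
drive_tool:
  targets:
    - {"tx":0,"ty":0,"tz":-0.8,"wx":0,"wy":0,"wz":0,"claw":0.5}
    - {"tx":0,"ty":0,"tz":0,"wx":0,"wy":0,"wz":0,"claw":0.5}
    - {"tx":0,"ty":0,"tz":0,"wx":0,"wy":0,"wz":0,"claw":0.5}
    - {"tx":0,"ty":0,"tz":0,"wx":0,"wy":0,"wz":0,"claw":0.5}
    - {"tx":0,"ty":0,"tz":0,"wx":0,"wy":0,"wz":0,"claw":0.5}
    - {"tx":0,"ty":0,"tz":0,"wx":0,"wy":0,"wz":0,"claw":0.5}
    - {"tx":0,"ty":0,"tz":0,"wx":0,"wy":0,"wz":0,"claw":0.5}
    - {"tx":0,"ty":0,"tz":0,"wx":0,"wy":0,"wz":0,"claw":0.5}

```text
clock: 27.85
tool_pos: [0.3942, -0.3466, 0.0183]
eef_rot: [0.762, 0.648, 0.0, 0.0]
contact_force: [-0.2, 0.2, 0.5]
opening: 0.747
finger_force: 0.0
```

Emit:
drive_tool:
  targets:
    - {"tx":0,"ty":-0.04,"tz":-0.5,"wx":0,"wy":0,"wz":0,"claw":0.5}
    - {"tx":0,"ty":0,"tz":-0.5,"wx":0,"wy":0,"wz":0,"claw":0.5}
    - {"tx":0,"ty":0,"tz":-0.2,"wx":0,"wy":0,"wz":0,"claw":0.5}
    - {"tx":0,"ty":0,"tz":0,"wx":0,"wy":0,"wz":0,"claw":-1}
    - {"tx":0,"ty":0,"tz":0,"wx":0,"wy":0,"wz":0,"claw":-1}
    - {"tx":0,"ty":0,"tz":0,"wx":0,"wy":0,"wz":0,"claw":-1}
    - {"tx":0,"ty":0,"tz":0,"wx":0,"wy":0,"wz":0,"claw":-1}
    - {"tx":0,"ty":0,"tz":0,"wx":0,"wy":0,"wz":0,"claw":-1}

```text
clock: 28.65
tool_pos: [0.3942, -0.3478, -0.0178]
eef_rot: [0.762, 0.648, 0.0, 0.0]
contact_force: [-0.4, -0.6, -0.9]
opening: 0.514
finger_force: 30.0
```

Emit:
drive_tool:
  targets:
    - {"tx":0,"ty":0,"tz":0,"wx":0,"wy":0,"wz":0,"claw":-1}
    - {"tx":0,"ty":0,"tz":0,"wx":0,"wy":0,"wz":0,"claw":-1}
    - {"tx":0,"ty":0,"tz":0,"wx":0,"wy":0,"wz":0,"claw":-1}
    - {"tx":0,"ty":0,"tz":0,"wx":0,"wy":0,"wz":0,"claw":-1}
    - {"tx":0,"ty":0,"tz":0,"wx":0,"wy":0,"wz":0,"claw":-1}
    - {"tx":0,"ty":0,"tz":0,"wx":0,"wy":0,"wz":0,"claw":-1}
    - {"tx":0,"ty":0,"tz":0,"wx":0,"wy":0,"wz":0,"claw":-1}
    - {"tx":0,"ty":0,"tz":0,"wx":0,"wy":0,"wz":0,"claw":-1}

```text
clock: 29.45
tool_pos: [0.3941, -0.3477, -0.018]
eef_rot: [0.762, 0.648, 0.0, 0.0]
contact_force: [0.2, 0.1, 0.1]
opening: 0.514
finger_force: 30.0
```

Emit:
drive_tool:
  targets:
    - {"tx":0,"ty":0,"tz":0.4,"wx":0,"wy":0,"wz":0,"claw":-1}
    - {"tx":0,"ty":0,"tz":0.7,"wx":0,"wy":0,"wz":0,"claw":-1}
    - {"tx":0,"ty":0,"tz":0.9,"wx":0,"wy":0,"wz":0,"claw":-1}
    - {"tx":0,"ty":0,"tz":0.9,"wx":0,"wy":0,"wz":0,"claw":-1}
    - {"tx":0,"ty":0.4,"tz":0.9,"wx":0,"wy":0,"wz":0,"claw":-1}
    - {"tx":0.2,"ty":0.7,"tz":0.8,"wx":0,"wy":0,"wz":0,"claw":-1}
    - {"tx":0.2,"ty":0.8,"tz":0.67,"wx":0,"wy":0,"wz":0,"claw":-1}
    - {"tx":0.3,"ty":0.8,"tz":0,"wx":0,"wy":0,"wz":0,"claw":-1}

```text
clock: 30.25
tool_pos: [0.416, -0.2669, 0.1432]
eef_rot: [0.762, 0.647, 0.001, 0.002]
contact_force: [1.1, -0.3, 0.0]
opening: 0.516
finger_force: 30.0
```

Emit:
drive_tool:
  targets:
    - {"tx":0.3,"ty":0.8,"tz":0,"wx":0,"wy":0,"wz":0.06,"claw":-1}
    - {"tx":0.3,"ty":0.8,"tz":0,"wx":0,"wy":0,"wz":0.06,"claw":-1}
    - {"tx":0.3,"ty":0.8,"tz":0,"wx":0,"wy":0,"wz":0.06,"claw":-1}
    - {"tx":0.3,"ty":0.8,"tz":0,"wx":0,"wy":0,"wz":0.05,"claw":-1}
    - {"tx":0.3,"ty":0.8,"tz":0,"wx":0,"wy":0,"wz":0,"claw":-1}
    - {"tx":0.3,"ty":0.8,"tz":0,"wx":0,"wy":0,"wz":0,"claw":-1}
    - {"tx":0.3,"ty":0.8,"tz":0,"wx":0,"wy":0,"wz":0,"claw":-1}
    - {"tx":0.3,"ty":0.8,"tz":0,"wx":0,"wy":0,"wz":0,"claw":-1}

```text
clock: 31.05
tool_pos: [0.4871, -0.0737, 0.1408]
eef_rot: [0.678, 0.735, 0.0, 0.0]
contact_force: [0.1, -0.9, -0.8]
opening: 0.515
finger_force: 30.0
```

Emit:
drive_tool:
  targets:
    - {"tx":0.3,"ty":0.8,"tz":0,"wx":0,"wy":0,"wz":0,"claw":-1}
    - {"tx":0.3,"ty":0.8,"tz":0,"wx":0,"wy":0,"wz":0,"claw":-1}
    - {"tx":0.3,"ty":0.8,"tz":0,"wx":0,"wy":0,"wz":0,"claw":-1}
    - {"tx":0.3,"ty":0.8,"tz":0,"wx":0,"wy":0,"wz":0,"claw":-1}
    - {"tx":0,"ty":0.7,"tz":0,"wx":0,"wy":0,"wz":0,"claw":-1}
    - {"tx":0,"ty":0.7,"tz":0,"wx":0,"wy":0,"wz":0,"claw":-1}
    - {"tx":0,"ty":0,"tz":0,"wx":0,"wy":0,"wz":0,"claw":-1}
    - {"tx":0,"ty":0,"tz":0,"wx":0,"wy":0,"wz":0,"claw":-1}

```text
clock: 31.85
tool_pos: [0.5228, 0.063, 0.1405]
eef_rot: [0.678, 0.735, -0.0, 0.0]
contact_force: [0.5, -1.8, -1.4]
opening: 0.515
finger_force: 30.0
```

```bash
python3 - <<'E'
from h import *
s=st();s=snap('top');print(s['image'][184:202,224:242].min(-1))
white(s,310,375,190,246,.01)
E
```

```text
{'clock': 31.85, 'tool_pos': [0.5228, 0.063, 0.1405], 'eef_rot': [0.6781, 0.735, -0.0001, 0.0002], 'contact_force': [0.5184, -1.7729, -1.3842], 'opening': 0.5152, 'finger_force': 29.9853}
[[ 49  43  42  40  38  38  41  42  42  41  41  42  42  39  43  74 138 189]
 [ 59  46  40  42  41  39  42  48  52  55  64  76  80  65  49  58 117 180]
 [ 64  49  43  45  46  64  89 115 134 143 150 158 157 125  75  55  97 166]
 [ 63  56  49  47  67 111 149 183 204 212 215 216 209 174 109  62  93 163]
 [ 61  61  53  49  83 139 172 201 221 229 230 230 222 188 123  68  84 148]
 [ 55  60  56  51  82 137 175 204 223 230 231 231 224 193 132  73  69 119]
 [ 50  56  60  65  93 136 185 215 227 230 230 229 224 196 138  78  59  95]
 [ 46  52  60  81 123 154 193 218 223 220 217 216 216 197 144  80  57  83]
 [ 46  48  58  79 116 147 188 211 202 180 165 172 198 198 155  89  58  78]
 [ 46  47  54  67  89 136 187 208 186 135  96 124 182 198 164  96  58  68]
 [ 47  47  49  59  72 120 176 201 184 146 133 154 191 206 173 104  59  61]
 [ 48  45  47  53  63 104 159 192 194 193 203 212 220 218 181 112  61  59]
 [ 47  45  46  50  67 111 155 178 194 213 225 229 230 223 186 118  63  57]
 [ 47  46  45  50  72 108 138 163 191 216 225 227 229 223 190 126  68  55]
 [ 48  46  45  54  79 110 137 164 189 208 211 214 223 222 192 129  71  54]
 [ 47  46  46  51  66  85 117 159 182 190 189 194 209 210 179 117  66  53]
 [ 48  47  45  47  55  61  86 131 149 147 141 141 153 153 125  82  57  52]
 [ 48  47  47  49  55  55  62  82  90  85  78  76  80  77  63  52  50  50]]
c [ 0.4991 -0.284 ] size [0.0691 0.1145] long-axis yaw from y deg -87.5
```

Emit:
drive_tool:
  targets:
    - {"tx":0.04,"ty":0.7,"tz":0,"wx":0,"wy":0,"wz":0,"claw":-1}
    - {"tx":0,"ty":0.65,"tz":0,"wx":0,"wy":0,"wz":0,"claw":-1}
    - {"tx":0,"ty":0,"tz":-0.7,"wx":0,"wy":0,"wz":0,"claw":-1}
    - {"tx":0,"ty":0,"tz":-0.8,"wx":0,"wy":0,"wz":0,"claw":-1}
    - {"tx":0,"ty":0,"tz":-0.5,"wx":0,"wy":0,"wz":0,"claw":-1}
    - {"tx":0,"ty":0,"tz":-0.2,"wx":0,"wy":0,"wz":0,"claw":-1}
    - {"tx":0,"ty":0,"tz":-0.1,"wx":0,"wy":0,"wz":0,"claw":-1}
    - {"tx":0,"ty":0,"tz":-0.1,"wx":0,"wy":0,"wz":0,"claw":-1}

```text
clock: 32.7
tool_pos: [0.5249, 0.1031, 0.0685]
eef_rot: [0.679, 0.734, 0.0, 0.0]
contact_force: [0.9, -0.0, -0.3]
opening: 0.517
finger_force: 30.0
```

Emit:
drive_tool:
  targets:
    - {"tx":0,"ty":0,"tz":-0.1,"wx":0,"wy":0,"wz":0,"claw":-1}
    - {"tx":0,"ty":0,"tz":-0.1,"wx":0,"wy":0,"wz":0,"claw":-1}
    - {"tx":0,"ty":0,"tz":-0.1,"wx":0,"wy":0,"wz":0,"claw":-1}
    - {"tx":0,"ty":0,"tz":-0.1,"wx":0,"wy":0,"wz":0,"claw":-1}
    - {"tx":0,"ty":0,"tz":-0.1,"wx":0,"wy":0,"wz":0,"claw":-1}
    - {"tx":0,"ty":0,"tz":0,"wx":0,"wy":0,"wz":0,"claw":-1}
    - {"tx":0,"ty":0,"tz":0,"wx":0,"wy":0,"wz":0,"claw":-1}
    - {"tx":0,"ty":0,"tz":0,"wx":0,"wy":0,"wz":0,"claw":-1}

```text
clock: 33.5
tool_pos: [0.524, 0.1041, 0.0529]
eef_rot: [0.678, 0.735, -0.0, -0.0]
contact_force: [-1.2, 2.8, -2.3]
opening: 0.519
finger_force: 30.0
```

Emit:
drive_tool:
  targets:
    - {"tx":0,"ty":0.03,"tz":-0.1,"wx":0,"wy":0,"wz":0,"claw":-1}
    - {"tx":0,"ty":0,"tz":-0.14,"wx":0,"wy":0,"wz":0,"claw":-1}
    - {"tx":0,"ty":0,"tz":-0.14,"wx":0,"wy":0,"wz":0,"claw":-1}
    - {"tx":0,"ty":0,"tz":-0.14,"wx":0,"wy":0,"wz":0,"claw":-1}
    - {"tx":0,"ty":0,"tz":-0.14,"wx":0,"wy":0,"wz":0,"claw":-1}
    - {"tx":0,"ty":0,"tz":0,"wx":0,"wy":0,"wz":0,"claw":-1}
    - {"tx":0,"ty":0,"tz":0,"wx":0,"wy":0,"wz":0,"claw":-1}
    - {"tx":0,"ty":0,"tz":0,"wx":0,"wy":0,"wz":0,"claw":-1}

```text
clock: 34.3
tool_pos: [0.524, 0.1046, 0.0332]
eef_rot: [0.678, 0.735, -0.0, -0.0]
contact_force: [-1.9, -1.4, -2.4]
opening: 0.518
finger_force: 30.0
```

Emit:
drive_tool:
  targets:
    - {"tx":0,"ty":0,"tz":0,"wx":0,"wy":0,"wz":0,"claw":0.4}
    - {"tx":0,"ty":0,"tz":0,"wx":0,"wy":0,"wz":0,"claw":0.4}
    - {"tx":0,"ty":0,"tz":0,"wx":0,"wy":0,"wz":0,"claw":0.4}
    - {"tx":0,"ty":0,"tz":0,"wx":0,"wy":0,"wz":0,"claw":0.4}
    - {"tx":0,"ty":0,"tz":1,"wx":0,"wy":0,"wz":0,"claw":0.4}
    - {"tx":0,"ty":0,"tz":1,"wx":0,"wy":0,"wz":0,"claw":0.4}
    - {"tx":0,"ty":0,"tz":1,"wx":0,"wy":0,"wz":0,"claw":0.4}
    - {"tx":0,"ty":0,"tz":1,"wx":0,"wy":0,"wz":0,"claw":0.4}

```text
clock: 35.1
tool_pos: [0.5243, 0.1047, 0.1545]
eef_rot: [0.678, 0.735, 0.0, 0.0]
contact_force: [0.6, -0.2, -0.5]
opening: 0.7
finger_force: 0.0
```

```bash
python3 - <<'E'
from h import *
s=st();s=snap('side');P=cloud(s)
m=(P[...,0]>.49)&(P[...,0]<.56)&(P[...,1]>.04)&(P[...,1]<.17)&(P[...,2]>.015)&(P[...,2]<.09)&(s['image'].min(-1)>150)
z=P[m][:,2];print(np.histogram(z,bins=np.arange(.015,.09,.005)))
m&=(P[...,2]>.038)&(P[...,2]<.055)
A=np.c_[P[m][:,:2],np.ones(m.sum())];print(np.linalg.lstsq(A,P[m][:,2],rcond=None)[0],P[m].mean(0),m.sum())
P=cloud(snap('top'));rect(P,.006,.05,(.42,.52,.19,.33))
E
```

```text
{'clock': 35.1, 'tool_pos': [0.5243, 0.1047, 0.1545], 'eef_rot': [0.6783, 0.7347, 0.0002, 0.0001], 'contact_force': [0.573, -0.1533, -0.5226], 'opening': 0.6999, 'finger_force': 0.0}
(array([ 21,  80,   6,  12,  16, 153,  19,   3,   2,   2,   2,   5,   6,
         0]), array([0.015, 0.02 , 0.025, 0.03 , 0.035, 0.04 , 0.045, 0.05 , 0.055,
       0.06 , 0.065, 0.07 , 0.075, 0.08 , 0.085]))
[ 0.00358502 -0.00347193  0.04116847] [0.52607176 0.10822849 0.04267868] 189
45 [494.5 308. ] [45.1 34.4] 6.1 z 0.0114
```

Emit:
drive_tool:
  targets:
    - {"tx":0,"ty":-0.8,"tz":0.2,"wx":0,"wy":0,"wz":0,"claw":0.5}
    - {"tx":0,"ty":-0.8,"tz":0,"wx":0,"wy":0,"wz":0,"claw":0.5}
    - {"tx":0,"ty":-0.8,"tz":0,"wx":0,"wy":0,"wz":0,"claw":0.5}
    - {"tx":0,"ty":-0.8,"tz":0,"wx":0,"wy":0,"wz":0,"claw":0.5}
    - {"tx":0,"ty":-0.8,"tz":0,"wx":0,"wy":0,"wz":0,"claw":0.5}
    - {"tx":0,"ty":0,"tz":0,"wx":0,"wy":0,"wz":0,"claw":0.5}
    - {"tx":0,"ty":0,"tz":0,"wx":0,"wy":0,"wz":0,"claw":0.5}
    - {"tx":0,"ty":0,"tz":0,"wx":0,"wy":0,"wz":0,"claw":0.5}

```text
clock: 36.0
tool_pos: [0.5242, -0.0136, 0.1589]
eef_rot: [0.678, 0.735, 0.0, -0.001]
contact_force: [0.5, 0.2, -1.0]
opening: 0.748
finger_force: 0.0
```

```bash
python3 - <<'E'
from h import *
s=st();s=snap('top');P=cloud(s)
# grey plate: brighter than bench
cv2.imwrite('pics/c13.png',np.hstack([cv2.resize(s['image'][160:235,145:225],None,fx=5,fy=5,interpolation=2),cv2.resize(s['image'][160:235,185:265],None,fx=5,fy=5,interpolation=2)]))
white(s,152,196,200,232,.012,62)
E
```

```text
{'clock': 36.0, 'tool_pos': [0.5242, -0.0136, 0.1589], 'eef_rot': [0.6776, 0.7354, 0.0003, -0.0005], 'contact_force': [0.5452, 0.1901, -0.9513], 'opening': 0.748, 'finger_force': 0.0}
c [0.4724 0.2614] size [0.0526 0.1132] long-axis yaw from y deg 4.1
```

View pics/c13.png

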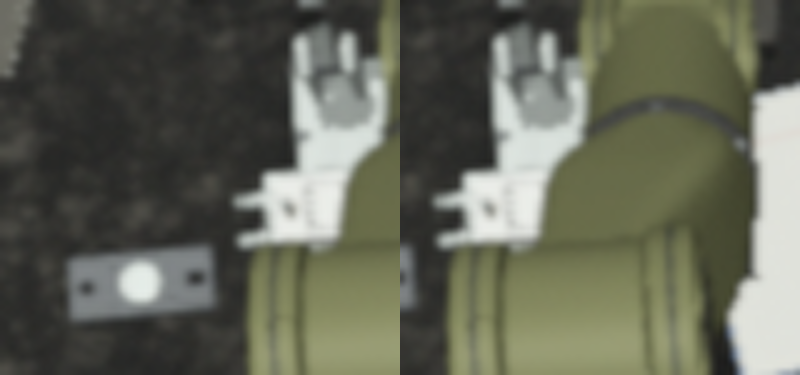

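Emit:
drive_tool:
  targets:
    - {"tx":-0.2,"ty":1,"tz":0,"wx":0,"wy":0,"wz":-0.01,"claw":0.5}
    - {"tx":-0.21,"ty":1,"tz":0,"wx":0,"wy":0,"wz":0,"claw":0.5}
    - {"tx":-0.21,"ty":1,"tz":0,"wx":0,"wy":0,"wz":0,"claw":0.5}
    - {"tx":-0.21,"ty":1,"tz":0,"wx":0,"wy":0,"wz":0,"claw":0.5}
    - {"tx":-0.22,"ty":1.0,"tz":0,"wx":0,"wy":0,"wz":0,"claw":0.5}
    - {"tx":-0.22,"ty":1.0,"tz":0,"wx":0,"wy":0,"wz":0,"claw":0.5}
    - {"tx":-0.22,"ty":1.0,"tz":0,"wx":0,"wy":0,"wz":0,"claw":0.5}
    - {"tx":-0.22,"ty":1.0,"tz":0,"wx":0,"wy":0,"wz":0,"claw":0.5}

```text
clock: 36.85
tool_pos: [0.4719, 0.2274, 0.1592]
eef_rot: [0.681, 0.732, 0.0, -0.0]
contact_force: [0.2, 1.2, -0.2]
opening: 0.747
finger_force: 0.0
```

Emit:
drive_tool:
  targets:
    - {"tx":0,"ty":0.7,"tz":0,"wx":0,"wy":0,"wz":0,"claw":0.5}
    - {"tx":0,"ty":0.42,"tz":-0.7,"wx":0,"wy":0,"wz":0,"claw":0.5}
    - {"tx":0,"ty":0,"tz":-1,"wx":0,"wy":0,"wz":0,"claw":0.5}
    - {"tx":0,"ty":0,"tz":-1,"wx":0,"wy":0,"wz":0,"claw":0.5}
    - {"tx":0,"ty":0,"tz":-1,"wx":0,"wy":0,"wz":0,"claw":0.5}
    - {"tx":0,"ty":0,"tz":-0.6,"wx":0,"wy":0,"wz":0,"claw":0.5}
    - {"tx":0,"ty":0,"tz":0,"wx":0,"wy":0,"wz":0,"claw":0.5}
    - {"tx":0,"ty":0,"tz":0,"wx":0,"wy":0,"wz":0,"claw":0.5}

```text
clock: 37.65
tool_pos: [0.4726, 0.2592, 0.0304]
eef_rot: [0.682, 0.732, 0.0, -0.0]
contact_force: [1.1, 0.3, 0.4]
opening: 0.751
finger_force: 0.0
```

Down 47 mm, then close.

Emit:
drive_tool:
  targets:
    - {"tx":0,"ty":0.03,"tz":-0.6,"wx":0,"wy":0,"wz":0,"claw":0.5}
    - {"tx":0,"ty":0,"tz":-0.5,"wx":0,"wy":0,"wz":0,"claw":0.5}
    - {"tx":0,"ty":0,"tz":-0.3,"wx":0,"wy":0,"wz":0,"claw":0.5}
    - {"tx":0,"ty":0,"tz":-0.16,"wx":0,"wy":0,"wz":0,"claw":0.5}
    - {"tx":0,"ty":0,"tz":0,"wx":0,"wy":0,"wz":0,"claw":-1}
    - {"tx":0,"ty":0,"tz":0,"wx":0,"wy":0,"wz":0,"claw":-1}
    - {"tx":0,"ty":0,"tz":0,"wx":0,"wy":0,"wz":0,"claw":-1}
    - {"tx":0,"ty":0,"tz":0,"wx":0,"wy":0,"wz":0,"claw":-1}
  force: 40

```text
clock: 38.45
tool_pos: [0.4733, 0.2593, -0.0161]
eef_rot: [0.682, 0.731, 0.0, 0.0]
contact_force: [0.4, -0.8, 0.8]
opening: 0.512
finger_force: 40.0
```

Emit:
drive_tool:
  targets:
    - {"tx":0,"ty":0,"tz":0,"wx":0,"wy":0,"wz":0,"claw":-1}
    - {"tx":0,"ty":0,"tz":0,"wx":0,"wy":0,"wz":0,"claw":-1}
    - {"tx":0,"ty":0,"tz":0,"wx":0,"wy":0,"wz":0,"claw":-1}
    - {"tx":0,"ty":0,"tz":0,"wx":0,"wy":0,"wz":0,"claw":-1}
    - {"tx":0,"ty":0,"tz":0,"wx":0,"wy":0,"wz":0,"claw":-1}
    - {"tx":0,"ty":0,"tz":0,"wx":0,"wy":0,"wz":0,"claw":-1}
    - {"tx":0,"ty":0,"tz":0,"wx":0,"wy":0,"wz":0,"claw":-1}
    - {"tx":0,"ty":0,"tz":0,"wx":0,"wy":0,"wz":0,"claw":-1}

```text
clock: 39.25
tool_pos: [0.4733, 0.2594, -0.0161]
eef_rot: [0.682, 0.731, 0.0, 0.0]
contact_force: [-0.1, 0.7, 6.3]
opening: 0.512
finger_force: 40.0
```

Emit:
drive_tool:
  targets:
    - {"tx":0,"ty":0,"tz":0.3,"wx":0,"wy":0,"wz":0,"claw":-1}
    - {"tx":0,"ty":0,"tz":0.5,"wx":0,"wy":0,"wz":0,"claw":-1}
    - {"tx":0,"ty":0,"tz":0.6,"wx":0,"wy":0,"wz":0,"claw":-1}
    - {"tx":0,"ty":0,"tz":0.7,"wx":0,"wy":0,"wz":0,"claw":-1}
    - {"tx":0,"ty":0,"tz":0.7,"wx":0,"wy":0,"wz":0,"claw":-1}
    - {"tx":0,"ty":0,"tz":0.6,"wx":0,"wy":0,"wz":0,"claw":-1}
    - {"tx":0,"ty":0,"tz":0.4,"wx":0,"wy":0,"wz":0,"claw":-1}
    - {"tx":0,"ty":0,"tz":0,"wx":0,"wy":0,"wz":0.012,"claw":-1}

```text
clock: 40.05
tool_pos: [0.4738, 0.2598, 0.0993]
eef_rot: [0.677, 0.736, 0.002, 0.0]
contact_force: [0.6, -0.4, -1.8]
opening: 0.513
finger_force: 40.0
```

Emit:
drive_tool:
  targets:
    - {"tx":0.2,"ty":-0.6,"tz":0,"wx":0,"wy":0,"wz":0,"claw":-1}
    - {"tx":0.25,"ty":-0.8,"tz":0,"wx":0,"wy":0,"wz":0,"claw":-1}
    - {"tx":0.25,"ty":-0.8,"tz":0,"wx":0,"wy":0,"wz":0,"claw":-1}
    - {"tx":0.25,"ty":-0.8,"tz":0,"wx":0,"wy":0,"wz":0,"claw":-1}
    - {"tx":0.25,"ty":-0.8,"tz":0,"wx":0,"wy":0,"wz":0,"claw":-1}
    - {"tx":0.25,"ty":-0.7,"tz":0,"wx":0,"wy":0,"wz":0,"claw":-1}
    - {"tx":0.24,"ty":-0.5,"tz":0,"wx":0,"wy":0,"wz":0,"claw":-1}
    - {"tx":0,"ty":-0.2,"tz":0,"wx":0,"wy":0,"wz":0,"claw":-1}

```text
clock: 40.85
tool_pos: [0.5241, 0.1007, 0.0968]
eef_rot: [0.679, 0.734, -0.001, 0.0]
contact_force: [-0.4, 0.6, -2.0]
opening: 0.508
finger_force: 40.0
```

Emit:
drive_tool:
  targets:
    - {"tx":0,"ty":0,"tz":0,"wx":0,"wy":0,"wz":0,"claw":-1}
    - {"tx":0,"ty":0,"tz":-0.3,"wx":0,"wy":0,"wz":0,"claw":-1}
    - {"tx":0,"ty":0,"tz":-0.4,"wx":0,"wy":0,"wz":0,"claw":-1}
    - {"tx":0,"ty":0,"tz":-0.2,"wx":0,"wy":0,"wz":0,"claw":-1}
    - {"tx":0,"ty":0,"tz":0,"wx":0,"wy":0,"wz":0,"claw":-1}
    - {"tx":0,"ty":0,"tz":0,"wx":0,"wy":0,"wz":0,"claw":-1}
    - {"tx":0,"ty":0,"tz":0,"wx":0,"wy":0,"wz":0,"claw":-1}
    - {"tx":0,"ty":0,"tz":0,"wx":0,"wy":0,"wz":0,"claw":-1}

```text
clock: 41.65
tool_pos: [0.5239, 0.1033, 0.0707]
eef_rot: [0.678, 0.735, 0.0, 0.0]
contact_force: [0.0, -0.2, -3.2]
opening: 0.508
finger_force: 40.0
```

Emit:
drive_tool:
  targets:
    - {"tx":0,"ty":0,"tz":-0.1,"wx":0,"wy":0,"wz":0,"claw":-1}
    - {"tx":0,"ty":0,"tz":-0.1,"wx":0,"wy":0,"wz":0,"claw":-1}
    - {"tx":0,"ty":0,"tz":-0.1,"wx":0,"wy":0,"wz":0,"claw":-1}
    - {"tx":0,"ty":0,"tz":-0.1,"wx":0,"wy":0,"wz":0,"claw":-1}
    - {"tx":0,"ty":0,"tz":-0.1,"wx":0,"wy":0,"wz":0,"claw":-1}
    - {"tx":0,"ty":0,"tz":0,"wx":0,"wy":0,"wz":0,"claw":-1}
    - {"tx":0,"ty":0,"tz":0,"wx":0,"wy":0,"wz":0,"claw":-1}
    - {"tx":0,"ty":0,"tz":0,"wx":0,"wy":0,"wz":0,"claw":-1}

```text
clock: 42.45
tool_pos: [0.5238, 0.1032, 0.0555]
eef_rot: [0.678, 0.735, 0.0, 0.0]
contact_force: [0.6, 0.5, -2.1]
opening: 0.515
finger_force: 40.0
```

Emit:
drive_tool:
  targets:
    - {"tx":0,"ty":0,"tz":-0.13,"wx":0,"wy":0,"wz":0,"claw":-1}
    - {"tx":0,"ty":0,"tz":-0.13,"wx":0,"wy":0,"wz":0,"claw":-1}
    - {"tx":0,"ty":0,"tz":-0.13,"wx":0,"wy":0,"wz":0,"claw":-1}
    - {"tx":0,"ty":0,"tz":-0.13,"wx":0,"wy":0,"wz":0,"claw":-1}
    - {"tx":0,"ty":0,"tz":-0.13,"wx":0,"wy":0,"wz":0,"claw":-1}
    - {"tx":0,"ty":0,"tz":-0.12,"wx":0,"wy":0,"wz":0,"claw":-1}
    - {"tx":0,"ty":0,"tz":0,"wx":0,"wy":0,"wz":0,"claw":-1}
    - {"tx":0,"ty":0,"tz":0,"wx":0,"wy":0,"wz":0,"claw":-1}

```text
clock: 43.25
tool_pos: [0.5237, 0.1032, 0.0323]
eef_rot: [0.678, 0.735, -0.0, -0.0]
contact_force: [-0.9, 0.5, -1.7]
opening: 0.511
finger_force: 40.0
```

Emit:
drive_tool:
  targets:
    - {"tx":0,"ty":0,"tz":0,"wx":0,"wy":0,"wz":0,"claw":0.4}
    - {"tx":0,"ty":0,"tz":0,"wx":0,"wy":0,"wz":0,"claw":0.4}
    - {"tx":0,"ty":0,"tz":0,"wx":0,"wy":0,"wz":0,"claw":0.4}
    - {"tx":0,"ty":0,"tz":0,"wx":0,"wy":0,"wz":0,"claw":0.4}
    - {"tx":0,"ty":0,"tz":1,"wx":0,"wy":0,"wz":0,"claw":0.4}
    - {"tx":0,"ty":0,"tz":1,"wx":0,"wy":0,"wz":0,"claw":0.4}
    - {"tx":0,"ty":0,"tz":1,"wx":0,"wy":0,"wz":0,"claw":0.4}
    - {"tx":0,"ty":0,"tz":1,"wx":0,"wy":0,"wz":0,"claw":0.4}

```text
clock: 44.05
tool_pos: [0.5234, 0.1031, 0.1536]
eef_rot: [0.678, 0.735, -0.0, -0.0]
contact_force: [-0.2, -0.6, -0.4]
opening: 0.699
finger_force: 0.0
```

```bash
python3 - <<'E'
from h import *
s=st();s=snap('side');P=cloud(s);g=s['image'].max(-1)
B=(P[...,0]>.49)&(P[...,0]<.56)&(P[...,1]>.04)&(P[...,1]<.165)&(P[...,2]>.015)&(P[...,2]<.1)
print(np.histogram(P[B][:,2],bins=np.arange(.015,.1,.005)))
m=B&(P[...,2]>.050)&(P[...,2]<.063)
A=np.c_[P[m][:,:2],np.ones(m.sum())];print(np.linalg.lstsq(A,P[m][:,2],rcond=None)[0],P[m].mean(0),m.sum())
# press arm grip
m=(P[...,0]>.62)&(P[...,0]<.8)&(abs(P[...,1]-.11)<.05)&(P[...,2]>.2);print(P[m].mean(0),P[m].max(0),P[m].min(0))
m&=g<70;print('grip dark',m.sum(),P[m].mean(0),P[m].max(0),P[m].min(0))
E
```

```text
{'clock': 44.05, 'tool_pos': [0.5234, 0.1031, 0.1536], 'eef_rot': [0.6776, 0.7354, -0.0, -0.0], 'contact_force': [-0.2338, -0.6088, -0.4207], 'opening': 0.6995, 'finger_force': 0.0}
(array([ 27,  81,  30,  20,  24,  20,  24, 113,  88,  16,   9,   4,   9,
         1,   0,   0]), array([0.015, 0.02 , 0.025, 0.03 , 0.035, 0.04 , 0.045, 0.05 , 0.055,
       0.06 , 0.065, 0.07 , 0.075, 0.08 , 0.085, 0.09 , 0.095]))
[ 0.00101068 -0.01100594  0.05579722] [0.52439393 0.11204081 0.0550941 ] 211
[0.6713921  0.12417668 0.24146406] [0.69734543 0.14196521 0.28140455] [0.62024878 0.08679493 0.20023924]
grip dark 122 [0.67837806 0.125515   0.25266262] [0.69734543 0.14196521 0.28140455] [0.62024878 0.08679493 0.20023924]
```

Emit:
drive_tool:
  targets:
    - {"tx":0,"ty":0,"tz":0.8,"wx":0,"wy":0,"wz":0.14,"claw":1}
    - {"tx":0,"ty":0,"tz":0.8,"wx":0,"wy":0,"wz":0.14,"claw":1}
    - {"tx":0,"ty":0,"tz":0.8,"wx":0,"wy":0,"wz":0.14,"claw":1}
    - {"tx":0,"ty":0,"tz":0.8,"wx":0,"wy":0,"wz":0.14,"claw":1}
    - {"tx":0,"ty":0,"tz":0.8,"wx":0,"wy":0,"wz":0.14,"claw":1}
    - {"tx":0,"ty":0,"tz":0.8,"wx":0,"wy":0,"wz":0.14,"claw":1}
    - {"tx":0,"ty":0,"tz":0.8,"wx":0,"wy":0,"wz":0.14,"claw":1}
    - {"tx":0,"ty":0,"tz":0,"wx":0,"wy":0,"wz":0.14,"claw":1}

```text
clock: 44.9
tool_pos: [0.5254, 0.1037, 0.3235]
eef_rot: [0.155, 0.988, 0.001, 0.003]
contact_force: [0.0, 0.6, 0.7]
opening: 1.0
finger_force: 0.0
```

Emit:
drive_tool:
  targets:
    - {"tx":0.5,"ty":0.04,"tz":0,"wx":0,"wy":0,"wz":0.14,"claw":1}
    - {"tx":0.7,"ty":0.06,"tz":0,"wx":0,"wy":0,"wz":0.14,"claw":1}
    - {"tx":0.8,"ty":0.06,"tz":0,"wx":0,"wy":0,"wz":0.1,"claw":1}
    - {"tx":0.8,"ty":0.06,"tz":0,"wx":0,"wy":0,"wz":0,"claw":1}
    - {"tx":0.8,"ty":0.06,"tz":0,"wx":0,"wy":0,"wz":0,"claw":1}
    - {"tx":0.8,"ty":0.06,"tz":0,"wx":0,"wy":0,"wz":0,"claw":1}
    - {"tx":0.7,"ty":0.06,"tz":0,"wx":0,"wy":0,"wz":0,"claw":1}
    - {"tx":0.25,"ty":0.04,"tz":0,"wx":0,"wy":0,"wz":0,"claw":1}

```text
clock: 45.7
tool_pos: [0.6853, 0.1161, 0.3193]
eef_rot: [-0.04, 0.999, -0.0, -0.0]
contact_force: [0.4, 0.5, 0.0]
opening: 1.0
finger_force: 0.0
```

Emit:
drive_tool:
  targets:
    - {"tx":0,"ty":0,"tz":0,"wx":0,"wy":0,"wz":0,"claw":1}
    - {"tx":0,"ty":0,"tz":0,"wx":0,"wy":0,"wz":0,"claw":1}
    - {"tx":0,"ty":0,"tz":0,"wx":0,"wy":0,"wz":0,"claw":1}
    - {"tx":0,"ty":0,"tz":0,"wx":0,"wy":0,"wz":0,"claw":1}
    - {"tx":0,"ty":0,"tz":0,"wx":0,"wy":0,"wz":0,"claw":1}
    - {"tx":0,"ty":0,"tz":0,"wx":0,"wy":0,"wz":0,"claw":1}
    - {"tx":0,"ty":0,"tz":0,"wx":0,"wy":0,"wz":0,"claw":1}
    - {"tx":0,"ty":0,"tz":0,"wx":0,"wy":0,"wz":0,"claw":1}

```text
clock: 46.5
tool_pos: [0.6841, 0.1164, 0.3204]
eef_rot: [-0.041, 0.999, 0.0, 0.0]
contact_force: [0.1, -0.3, 0.0]
opening: 0.998
finger_force: 0.0
```

Emit:
drive_tool:
  targets:
    - {"tx":0,"ty":0,"tz":-0.5,"wx":0,"wy":0,"wz":0,"claw":1}
    - {"tx":0,"ty":0,"tz":-0.5,"wx":0,"wy":0,"wz":0,"claw":1}
    - {"tx":0,"ty":0,"tz":-0.5,"wx":0,"wy":0,"wz":0,"claw":1}
    - {"tx":0,"ty":0,"tz":-0.5,"wx":0,"wy":0,"wz":0,"claw":1}
    - {"tx":0,"ty":0,"tz":-0.5,"wx":0,"wy":0,"wz":0,"claw":1}
    - {"tx":0,"ty":0,"tz":-0.45,"wx":0,"wy":0,"wz":0,"claw":1}
    - {"tx":0,"ty":0,"tz":0,"wx":0,"wy":0,"wz":0,"claw":1}
    - {"tx":0,"ty":0,"tz":0,"wx":0,"wy":0,"wz":0,"claw":1}

```text
clock: 47.3
tool_pos: [0.6843, 0.1165, 0.232]
eef_rot: [-0.041, 0.999, 0.0, 0.0]
contact_force: [-0.3, 0.2, -0.1]
opening: 1.003
finger_force: 0.0
```

Emit:
drive_tool:
  targets:
    - {"tx":0,"ty":0,"tz":0,"wx":0,"wy":0,"wz":0,"claw":-1}
    - {"tx":0,"ty":0,"tz":0,"wx":0,"wy":0,"wz":0,"claw":-1}
    - {"tx":0,"ty":0,"tz":0,"wx":0,"wy":0,"wz":0,"claw":-1}
    - {"tx":0,"ty":0,"tz":0,"wx":0,"wy":0,"wz":0,"claw":-1}
    - {"tx":0,"ty":0,"tz":0,"wx":0,"wy":0,"wz":0,"claw":-1}
    - {"tx":0,"ty":0,"tz":0,"wx":0,"wy":0,"wz":0,"claw":-1}
    - {"tx":0,"ty":0,"tz":0,"wx":0,"wy":0,"wz":0,"claw":-1}
    - {"tx":0,"ty":0,"tz":0,"wx":0,"wy":0,"wz":0,"claw":-1}
  force: 25

```text
clock: 48.1
tool_pos: [0.6845, 0.1135, 0.2319]
eef_rot: [-0.04, 0.999, -0.002, -0.0]
contact_force: [-0.6, -5.5, 1.7]
opening: 0.498
finger_force: 25.0
```

```bash
python3 arc.py 1.95 -.11 24
```

```text
[[-0.48, -0.04, 0.17], [-0.5, -0.04, 0.13], [-0.51, -0.04, 0.08], [-0.51, -0.04, 0.04], [-0.51, -0.04, 0.0], [-0.51, -0.04, -0.05], [-0.51, -0.04, -0.09], [-0.49, -0.04, -0.14], [-0.49, -0.04, -0.17], [-0.46, -0.04, -0.22], [-0.45, -0.04, -0.26], [-0.42, -0.03, -0.29], [-0.39, -0.03, -0.33], [-0.37, -0.03, -0.36], [-0.33, -0.03, -0.39], [-0.3, -0.02, -0.42], [-0.26, -0.02, -0.45], [-0.22, -0.02, -0.46], [-0.18, -0.02, -0.48], [-0.14, -0.01, -0.5], [-0.1, 0.0, -0.5], [-0.05, -0.01, -0.51], [-0.01, 0.0, -0.52], [0.03, 0.0, -0.51]]
```

Emit:
drive_tool:
  targets:
    - {"tx":-0.48,"ty":-0.13,"tz":0.17,"wx":0,"wy":0,"wz":0,"claw":-1}
    - {"tx":-0.5,"ty":-0.04,"tz":0.13,"wx":0,"wy":0,"wz":0,"claw":-1}
    - {"tx":-0.51,"ty":-0.04,"tz":0.08,"wx":0,"wy":0,"wz":0,"claw":-1}
    - {"tx":-0.51,"ty":-0.04,"tz":0.04,"wx":0,"wy":0,"wz":0,"claw":-1}
    - {"tx":-0.51,"ty":-0.04,"tz":0,"wx":0,"wy":0,"wz":0,"claw":-1}
    - {"tx":-0.51,"ty":-0.04,"tz":-0.05,"wx":0,"wy":0,"wz":0,"claw":-1}
    - {"tx":-0.51,"ty":-0.04,"tz":-0.09,"wx":0,"wy":0,"wz":0,"claw":-1}
    - {"tx":-0.49,"ty":-0.04,"tz":-0.14,"wx":0,"wy":0,"wz":0,"claw":-1}

```text
clock: 48.9
tool_pos: [0.5646, 0.1053, 0.2368]
eef_rot: [-0.041, 0.999, 0.001, 0.002]
contact_force: [2.7, 0.6, -1.1]
opening: 0.496
finger_force: 25.0
```

Emit:
drive_tool:
  targets:
    - {"tx":-0.49,"ty":-0.04,"tz":-0.17,"wx":0,"wy":0,"wz":0,"claw":-1}
    - {"tx":-0.46,"ty":-0.04,"tz":-0.22,"wx":0,"wy":0,"wz":0,"claw":-1}
    - {"tx":-0.45,"ty":-0.04,"tz":-0.26,"wx":0,"wy":0,"wz":0,"claw":-1}
    - {"tx":-0.42,"ty":-0.03,"tz":-0.29,"wx":0,"wy":0,"wz":0,"claw":-1}
    - {"tx":-0.39,"ty":-0.03,"tz":-0.33,"wx":0,"wy":0,"wz":0,"claw":-1}
    - {"tx":-0.37,"ty":-0.03,"tz":-0.36,"wx":0,"wy":0,"wz":0,"claw":-1}
    - {"tx":-0.33,"ty":-0.03,"tz":-0.39,"wx":0,"wy":0,"wz":0,"claw":-1}
    - {"tx":-0.3,"ty":-0.02,"tz":-0.42,"wx":0,"wy":0,"wz":0,"claw":-1}

```text
clock: 49.7
tool_pos: [0.4677, 0.0985, 0.163]
eef_rot: [-0.041, 0.999, 0.002, 0.001]
contact_force: [3.0, 1.3, -0.2]
opening: 0.495
finger_force: 25.0
```

Emit:
drive_tool:
  targets:
    - {"tx":-0.26,"ty":-0.02,"tz":-0.45,"wx":0,"wy":0,"wz":0,"claw":-1}
    - {"tx":-0.22,"ty":-0.02,"tz":-0.46,"wx":0,"wy":0,"wz":0,"claw":-1}
    - {"tx":-0.18,"ty":-0.02,"tz":-0.48,"wx":0,"wy":0,"wz":0,"claw":-1}
    - {"tx":-0.14,"ty":-0.01,"tz":-0.5,"wx":0,"wy":0,"wz":0,"claw":-1}
    - {"tx":-0.1,"ty":0,"tz":-0.5,"wx":0,"wy":0,"wz":0,"claw":-1}
    - {"tx":-0.05,"ty":-0.01,"tz":-0.51,"wx":0,"wy":0,"wz":0,"claw":-1}
    - {"tx":-0.01,"ty":0,"tz":-0.3,"wx":0,"wy":0,"wz":0,"claw":-1}
    - {"tx":0,"ty":0,"tz":0,"wx":0,"wy":0,"wz":0,"claw":-1}

```text
clock: 50.5
tool_pos: [0.4389, 0.0965, 0.0661]
eef_rot: [-0.042, 0.999, 0.002, 0.0]
contact_force: [0.1, 6.1, -1.5]
opening: 0.495
finger_force: 25.0
```

Emit:
drive_tool:
  targets:
    - {"tx":0.01,"ty":0,"tz":-0.15,"wx":0,"wy":0,"wz":0,"claw":-1}
    - {"tx":0.01,"ty":0,"tz":-0.15,"wx":0,"wy":0,"wz":0,"claw":-1}
    - {"tx":0,"ty":0,"tz":0,"wx":0,"wy":0,"wz":0,"claw":-1}
    - {"tx":0,"ty":0,"tz":0,"wx":0,"wy":0,"wz":0,"claw":-1}
    - {"tx":0,"ty":0,"tz":0,"wx":0,"wy":0,"wz":0,"claw":-1}
    - {"tx":0,"ty":0,"tz":0,"wx":0,"wy":0,"wz":0,"claw":-1}
    - {"tx":0,"ty":0,"tz":0,"wx":0,"wy":0,"wz":0,"claw":-1}
    - {"tx":0,"ty":0,"tz":0,"wx":0,"wy":0,"wz":0,"claw":-1}

```text
clock: 51.3
tool_pos: [0.4391, 0.0965, 0.0583]
eef_rot: [-0.042, 0.999, 0.002, 0.0]
contact_force: [-2.3, 5.9, -3.0]
opening: 0.492
finger_force: 25.0
```

Emit:
drive_tool:
  targets:
    - {"tx":0,"ty":0.1,"tz":-0.15,"wx":0,"wy":0,"wz":0,"claw":-1}
    - {"tx":0,"ty":0,"tz":-0.15,"wx":0,"wy":0,"wz":0,"claw":-1}
    - {"tx":0,"ty":0,"tz":0,"wx":0,"wy":0,"wz":0,"claw":1}
    - {"tx":0,"ty":0,"tz":0,"wx":0,"wy":0,"wz":0,"claw":1}
    - {"tx":0,"ty":0,"tz":0,"wx":0,"wy":0,"wz":0,"claw":1}
    - {"tx":0,"ty":0,"tz":0,"wx":0,"wy":0,"wz":0,"claw":1}
    - {"tx":0,"ty":0,"tz":0,"wx":0,"wy":0,"wz":0,"claw":1}
    - {"tx":0,"ty":0,"tz":0,"wx":0,"wy":0,"wz":0,"claw":1}

```text
clock: 52.1
tool_pos: [0.4391, 0.0969, 0.0489]
eef_rot: [-0.041, 0.999, 0.0, 0.0]
contact_force: [-0.7, 0.2, 0.8]
opening: 0.995
finger_force: 0.0
```

Emit:
drive_tool:
  targets:
    - {"tx":0,"ty":0,"tz":0.4,"wx":0,"wy":0,"wz":0,"claw":1}
    - {"tx":0,"ty":0,"tz":0.6,"wx":0,"wy":0,"wz":0,"claw":1}
    - {"tx":0,"ty":0,"tz":0.8,"wx":0,"wy":0,"wz":0,"claw":1}
    - {"tx":0,"ty":0,"tz":0.8,"wx":0,"wy":0,"wz":0,"claw":1}
    - {"tx":0,"ty":0,"tz":0.8,"wx":0,"wy":0,"wz":0,"claw":1}
    - {"tx":0,"ty":0,"tz":0.8,"wx":0,"wy":0,"wz":0,"claw":1}
    - {"tx":0,"ty":0,"tz":0,"wx":0,"wy":0,"wz":0,"claw":1}
    - {"tx":0,"ty":0,"tz":0,"wx":0,"wy":0,"wz":0,"claw":1}

```text
clock: 52.9
tool_pos: [0.4391, 0.0967, 0.1749]
eef_rot: [-0.041, 0.999, 0.0, 0.0]
contact_force: [0.9, 0.2, 0.5]
opening: 0.999
finger_force: 0.0
```

```bash
python3 - <<'E'
from h import *
s=st();s=snap('side');crop(s,190,300,130,250,5,'c14.png')
P=cloud(s)
m=(P[...,0]>.41)&(P[...,0]<.465)&(abs(P[...,1]-.1)<.04)&(P[...,2]>.05)&(P[...,2]<.12);print('grip',P[m].mean(0),P[m].max(0),P[m].min(0))
E
```

```text
{'clock': 52.9, 'tool_pos': [0.4391, 0.0967, 0.1749], 'eef_rot': [-0.0408, 0.9992, 0.0001, 0.0003], 'contact_force': [0.9178, 0.1608, 0.4808], 'opening': 0.9988, 'finger_force': 0.0}
grip [0.4436344  0.10691069 0.08415245] [0.4637556  0.12439212 0.09273183] [0.43014962 0.07529166 0.06757975]
```

View pics/c14.png

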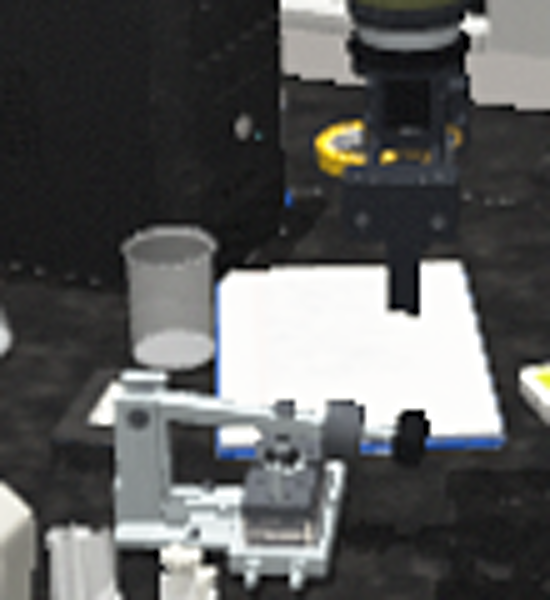

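```bash
python3 -c "
from h import *
print(workorder.finish_job())"
```

```text
the job is handed in; nothing more can be done
None
```

The job is handed in (the hand-in gave no verdict): both white cassettes are stacked flat on the pins with the end plate on top, the press arm rests on it at about -0.11 rad as expected for two cassettes, and none of the moves took the robot near the beaker, wash bottle or timer.

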